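# Sort carving tools and bench dogs into trays, freeing a jammed dog

### The job

Clear the bench by sorting: lay the two carving tools that lie loose on the blue mat (the yellow-handled chisel and the dark-handled gouge) fully inside the green tray, and put the square-headed bench dog inside the pale wooden tray, where another one already lies and stays. The dog is jammed in the dark holder block, which a straight pull would only lift: work it out by twisting it back and forth while pulling gently, so that the block stays down on its base. Set things down rather than dropping or throwing them, and leave the sanding block and the wood offcut alone.

Things in the scene. Friction and masses are not known exactly. Their poses are not given: they have to be found in the camera images.
- green_tray_in (a point): centre of the inner floor of the green tray, 5 mm above the bench. Both trays are open boxes fixed to the bench, 260 x 150 x 45 mm outside, walls and floor 5 mm thick (inside 250 x 140 mm, 40 mm deep); long side along own x. The green tray takes the carving tools. Trays change places from run to run
- wood_tray_in (a point): centre of the inner floor of the pale wooden tray, same size and make as the green one. It takes the bench dogs
- yellow_chisel_grip (a point): flat carving chisel with an eight-sided yellow wooden handle, 220 mm long, 0.1 kg, lying on the bench: point on the handle 30 mm from the middle of its length toward the handle end, 12 mm above the bench, about its balance point; the handle is about 24 mm thick (handle from 14 mm on the blade side of the middle to the handle end). Own +y points along the tool toward the handle end, z up
- yellow_chisel_tip (a point): the blade tip of the flat carving chisel with an eight-sided yellow wooden handle (140 mm from its grip point)
- yellow_chisel_end (a point): the end of the handle of the same tool (80 mm from its grip point)
- yellow_chisel: the same tool; origin on its underside, half-way along; +y toward the handle end
- dark_gouge_grip (a point): carving gouge with a turned dark reddish-brown handle, 200 mm long, 0.1 kg, lying on the bench: point on the handle 30 mm from the middle of its length toward the handle end, 15.5 mm above the bench, about its balance point; the handle is about 31 mm thick (handle from the middle to the handle end). Own +y points along the tool toward the handle end, z up
- dark_gouge_tip (a point): the blade tip of the carving gouge with a turned dark reddish-brown handle (130 mm from its grip point)
- dark_gouge_end (a point): the end of the handle of the same tool (70 mm from its grip point)
- dark_gouge: the same tool; origin on its underside, half-way along; +y toward the handle end
- stuck_dog_head (a point): centre of the head of the bench dog that is stuck upright in the dark holder block. A bench dog is 74 mm long, 0.12 kg: a round steel shank 22 mm in diameter and 38 mm long, and on it a square brown wooden head 34 x 34 mm and 36 mm long with brass trim. Own z points along the dog from foot to head, x and y square to the flats of the head. The underside of the head rests on the block, 48 mm above the bench, so the head's centre is 66 mm above the bench
- stuck_dog_foot (a point): centre of the shank's free end of the same dog (56 mm below its head's centre)
- stuck_dog: the same dog; origin at the shank's end, z toward the head
- loose_dog_head (a point): centre of the head of a second, like bench dog that already lies in the wooden tray, on one flat of its head, in the half of the tray with negative own x (head's centre 17 mm above the tray's floor); leave it in the tray. Own z points from foot to head
- loose_dog_foot (a point): centre of the shank's free end of the second dog (56 mm from its head's centre)
- loose_dog: the second dog; origin at the shank's end, z toward the head
- holder (a joint): rise of the dark wooden holder block above its steel base plate, m (0 = down, as it starts). The block, 100 x 150 mm, about 1.3 kg, slides freely up two guide pins of the base, which is fixed to the bench, and falls back by its weight. Cork jaws in it grip the stuck dog's shank by friction, 19 to 25 N: more than its weight, so a straight pull lifts the block with the dog
- holder_mouth (a point): centre of the well in the block's top, 48 mm above the bench; the shank goes 38 mm deep. While the shank turns under the jaws little friction is left against the pull: twist about 0.45 rad to either side, back and forth, and rise steadily meanwhile by no more than 4 to 5 mm per radian turned. The jaws let go after 22 mm of rise; the shank is clear of the block after 38 mm
- sanding_block: bystander: pale sanding block, 53 x 97 x 28 mm, to be left alone; origin under its centre, long side along own y
- offcut_3: bystander: long wood offcut, 24 x 110 x 14 mm, to be left alone; origin under its centre, long side along own y

How it is judged:
By the outcome, as a careful person would: the job done as asked, in the order asked, and still so for the second after the job is handed in, with the robot touching nothing.
It also fails if it takes over 72 s, if anything falls off the work surface, if the arm or the gripper's body presses on something with over 40 N, if the wrist force passes 120 N, or if a joint passes its speed limit or range.

### The arm

A 6-joint arm with a two-finger parallel gripper is mounted at the origin on a cart in front of the work surface, level with it; the furniture and walls round the work are solid. World frame = base frame: x ahead of the robot, y to its left, z up, the work surface at z = 0. Lengths are in m, angles in rad, forces in N, time in s.
With the tool pointing down it reaches from about 0.325 to 0.775 m from the base axis. Payload 5.5 kg.
Tool frame: the origin (TCP) lies between the finger pads; the fingertips stand 11 mm ahead of it and the grasp point (between the pads) lies 8 mm behind it; z points along the fingers, y is the direction in which the jaws open and shut (so a half turn about z gives the same grasp; the last joint's range is limited). The gripper opens to 85 mm and grips with 20 to 120 N. Pads are 22 mm wide; open, the fingers measure 114 mm over their backs; the gripper's body (76 mm by 85 mm) begins 54 mm behind the grasp point. The pads swing forward as they close: fully open they stand 13 mm farther back than shut.
Start: joints at [-0.057, 0.091, 1.231, -0, 1.82, -0.057], TCP at [0.6, -0, 0.242] pointing down, gripper open.
Joint ranges: [-2.87, 2.87], [-0.86, 2.18], [0.17, 2.46], [-1.51, 4.65], [0.06, 2.69], [-2.65, 2.65]. Speed limits (rad/s): [2.57, 2.57, 3.01, 3.14, 3.14, 3.14].

### API

Orientations are given as a rotation vector (axis times angle).
In Python, from bench import telemetry, optics, ctrl gives the robot as it stands.
- The arm moves only by the tool play_rows, never from a script. Its argument "increments" is a list of rows, each an object with "gripper": the opening, from 0 (shut) to 1 (fully open); "offset": the shift along the tool's x, y, z in cm, a list of three; "turn": the turn about the tool's z in rad. A call has 1 to 12 rows; each row shifts and turns the commanded pose from where the row before left it, along the tool's axes as they then stand; what a row does not reach is not made up. A row lasts 1/12 s, in which the tool goes at most 41.7 mm and 7.16 degrees, less where a joint would pass 70% of its speed; a pose out of reach is approached as far as the arm can. A call with a gripper value outside its range is refused whole. The fingers move at their own pace and stop on an object; the grip force is fixed at half the most. Time passes only in rows, so rows that do not move let the fingers close. It gives the time, the measured TCP pose, the force and the opening at its end, in the units of the state.
- telemetry.get_state(): the state, without advancing time (a new reading comes with each control period).
- optics.grab_frame(name): name is "scene" or "side" or "wrist"; returns a dict with "img" (480x640x3 uint8, red, green, blue), "K" (3x3 intrinsics, pixels), "k1" (the pictures are not rectified: a ray, as slopes to the right and down, at radius r is drawn at 1 + k1 r^2 times it, then the intrinsics apply), "extrinsics" (4x4, takes a point from camera to world coordinates). Camera axes: x right, y up, looking along -z (the intrinsics and any distortion apply to the point x, -y, -z); pixel columns grow to the right and rows downward; lengths in m; the calibration is good to about 2 mm. A picture is of the moment at which its call begins. There is no depth.
- ctrl.hand_in(): hands the job in, once; it reports no verdict.
The state is a dict: "time_s": time; "joints": joint angles; "qd": joint speeds; "tau": joint torques, N m; "ee_pos": TCP position; "tool_rot": TCP orientation; "force": force on the tool from outside, world axes, zero at the start; "torque": the same for the moment, N m; "finger_gap": finger opening in m.
Only numpy, scipy, OpenCV 4.12 (cv2) and the standard library are available. Lean on these libraries where they do the work, as an engineer would, in place of code of your own. Each camera call takes 0.05 s, during which the arm holds its last target.

## Working session

There is one attempt and no reset: what is moved stays moved. The work goes in short steps, Python scripts to look and compute and a tool call to move; the robot and the scene stay as the last step left them, time stands still between calls to the robot, and variables do not carry over. Pictures are saved under pics/ and viewed, and the job is handed in when it is done.

Besides the shell and the picture viewer there is one more tool, called after "Request:" by a JSON object that holds its "op" and its "data", one argument or row to a line. play_rows: Moves the arm, as the interface text tells. Its arguments: {"type":"object","properties":{"increments":{"type":"array"}},"required":["increments"]}

```bash
mkdir -p pics; ls; cat > h.py <<'E'
import numpy as np, cv2
from bench import telemetry, optics, ctrl
def grab(name,fn=None):
    f=optics.grab_frame(name)
    if fn: cv2.imwrite('pics/'+fn,cv2.cvtColor(f['img'],cv2.COLOR_RGB2BGR))
    return f
def ray(f,u,v):
    K=f['K'];x=(u-K[0][2])/K[0][0];y=(v-K[1][2])/K[1][1]
    k=f['k1'];a,b=x,y
    for _ in range(30):
        r2=a*a+b*b;a,b=x/(1+k*r2),y/(1+k*r2)
    E=np.array(f['extrinsics']);d=E[:3,:3]@np.array([a,-b,-1]);return E[:3,3],d
def onz(f,u,v,z):
    o,d=ray(f,u,v);t=(z-o[2])/d[2];return o+t*d
def proj(f,p):
    E=np.array(f['extrinsics']);c=E[:3,:3].T@(np.array(p)-E[:3,3]);a,b=c[0]/-c[2],-c[1]/-c[2]
    s=1+f['k1']*(a*a+b*b);K=f['K'];return K[0][0]*a*s+K[0][2],K[1][1]*b*s+K[1][2]
E
python3 - <<'E'
from h import *
s=telemetry.get_state();print(s)
for n in ['scene','side','wrist']:
    f=grab(n,n+'0.png');print(n,f['K'],f['k1'],np.round(f['extrinsics'],3))
E
```

```text
pics
{'time_s': 0.0, 'joints': array([-5.67043109e-02,  9.18787962e-02,  1.23190338e+00,  5.60203720e-06,
        1.81978141e+00, -5.67040970e-02]), 'qd': array([ 7.88188933e-05,  4.86936181e-04, -2.38010178e-04, -5.53441483e-04,
       -2.81341919e-03,  2.15951623e-03]), 'tau': array([ 1.92109423e-03, -4.58737707e+01, -4.18019521e+01,  2.08830479e-04,
        1.19483890e-02, -1.60596358e-05]), 'ee_pos': array([5.99741452e-01, 1.21055396e-05, 2.41129023e-01]), 'tool_rot': array([-2.22039742e+00, -2.22039999e+00,  2.05424031e-03]), 'force': array([0.30467547, 0.6888557 , 0.03307678]), 'torque': array([-0.01918081,  0.01049368, -0.04385887]), 'finger_gap': 0.08507846703570361}
scene [[450.30665799   0.         322.88367211]
 [  0.         450.30665799 241.68055771]
 [  0.           0.           1.        ]] -0.11620226382797204 [[ 0.725  0.357 -0.589 -0.144]
 [-0.689  0.387 -0.613 -0.744]
 [ 0.009  0.85   0.527  0.69 ]
 [ 0.     0.     0.     1.   ]]
side [[583.1877001    0.         319.96317991]
 [  0.         583.1877001  235.57974386]
 [  0.           0.           1.        ]] -0.1602612955117315 [[ 0.78  -0.329  0.532  1.18 ]
 [ 0.626  0.395 -0.673 -0.839]
 [ 0.011  0.858  0.514  0.708]
 [ 0.     0.     0.     1.   ]]
wrist [[421.72633221   0.         318.88721575]
 [  0.         421.72633221 240.53909053]
 [  0.           0.           1.        ]] -0.04802701126904913 [[ 1.     0.001  0.001  0.601]
 [-0.001  0.955  0.297  0.075]
 [-0.001 -0.297  0.955  0.373]
 [ 0.     0.     0.     1.   ]]
```

View pics/scene0.png

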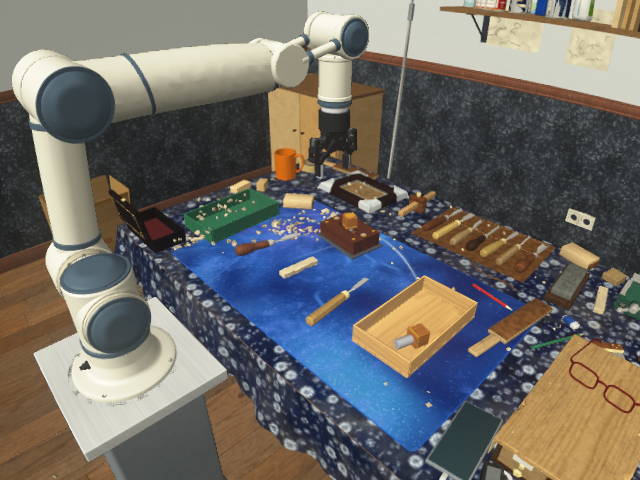

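View pics/side0.png

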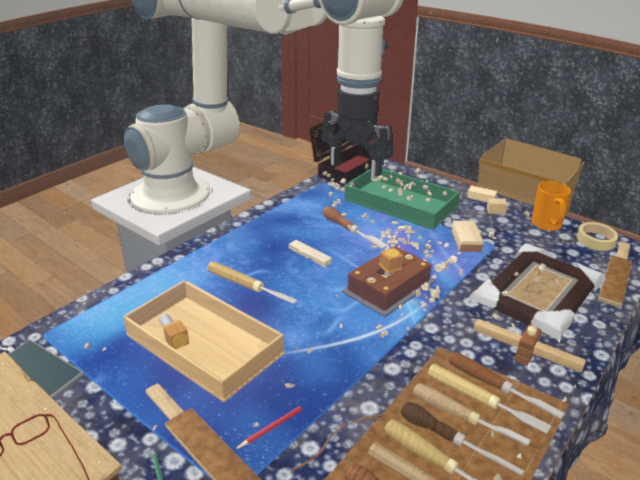

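View pics/wrist0.png

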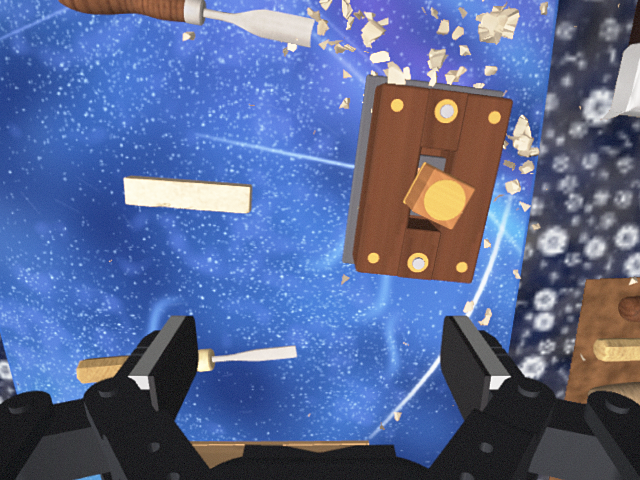

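The wrist view shows the holder at about (430,185) with the dog's head at (440,197). The chisel runs from (80,370) to (297,352), and the gouge is at the top left. In the scene view the green tray is at (232,215) and the wooden tray at (415,325). Next I'll zoom in to get accurate pixels.

```bash
python3 - <<'E'
import cv2
def crop(i,o,x0,y0,x1,y1,k):
    a=cv2.imread('pics/'+i)[y0:y1,x0:x1];cv2.imwrite('pics/'+o,cv2.resize(a,None,fx=k,fy=k,interpolation=cv2.INTER_CUBIC))
crop('scene0.png','c1.png',170,170,370,320,4)
crop('scene0.png','c2.png',290,260,490,390,4)
crop('side0.png','c3.png',310,160,510,310,4)
crop('side0.png','c4.png',110,250,310,400,4)
E
```

```text
(no output)
```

View pics/c1.png

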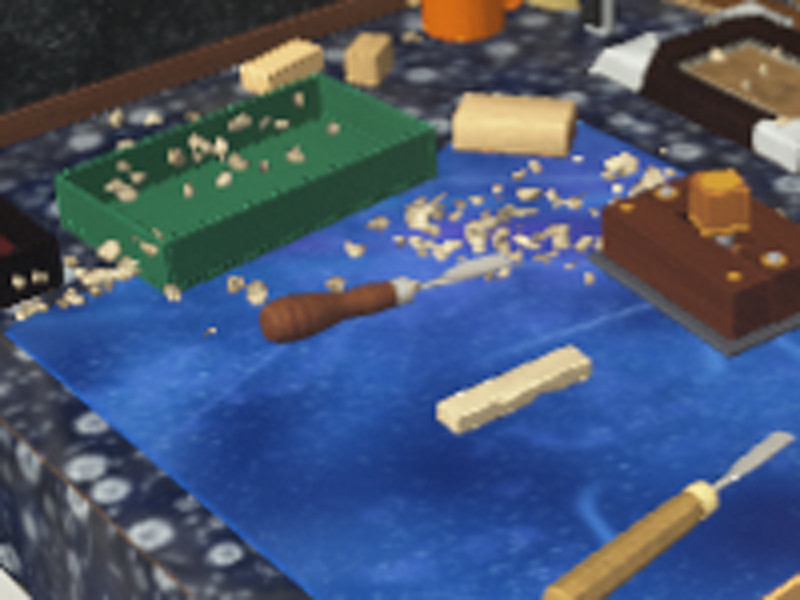

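View pics/c2.png

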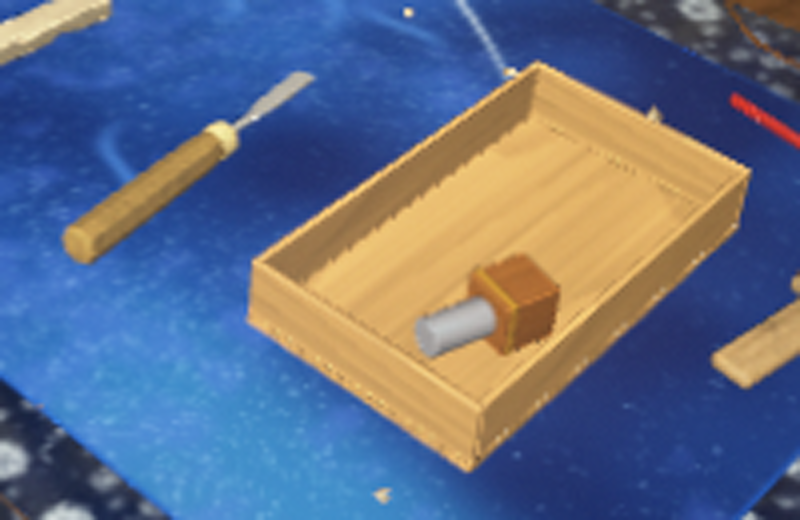

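View pics/c3.png

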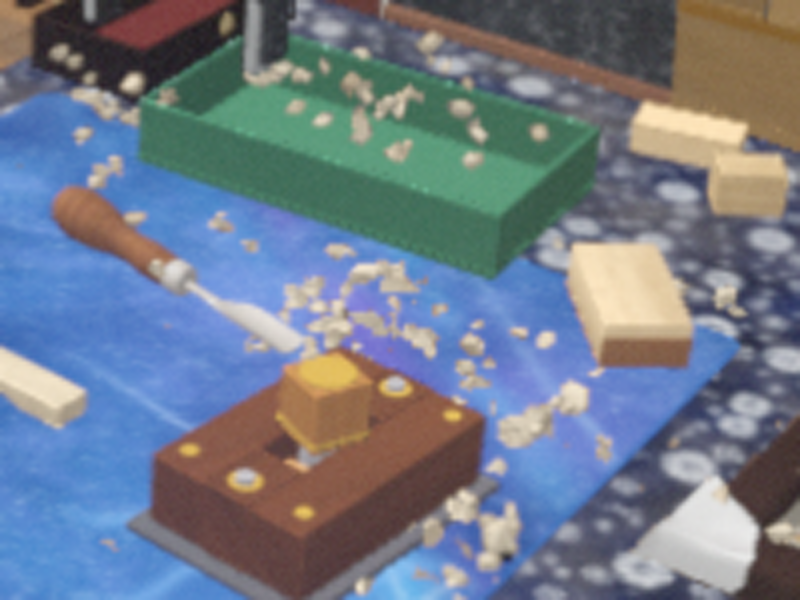

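View pics/c4.png

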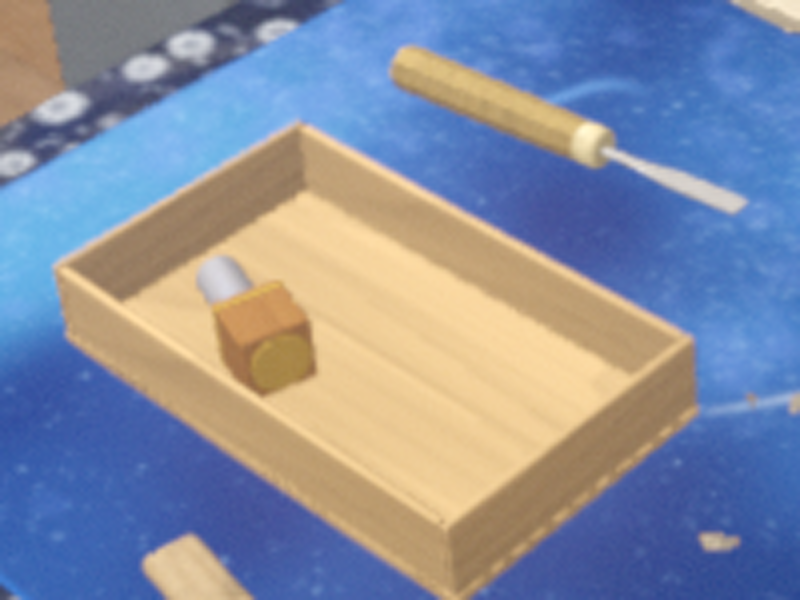

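```bash
python3 - <<'E'
from h import *
import pickle
a=cv2.imread('pics/wrist0.png')[60:290,340:540];cv2.imwrite('pics/c5.png',cv2.resize(a,None,fx=2.6,fy=2.6,interpolation=cv2.INTER_CUBIC))
F={n:optics.grab_frame(n) for n in ['scene','side','wrist']}
pickle.dump(F,open('F0.pkl','wb'))
off={'c1':('scene',170,170),'c2':('scene',290,260),'c3':('side',310,160),'c4':('side',110,250)}
def P(c,u,v,z):
    n,x,y=off[c];return np.round(onz(F[n],x+(u+.5)/4-.5,y+(v+.5)/4-.5,z)[:2],4)
for c,z,L in [('c1',.045,[(60,178),(172,240),(436,128),(322,76)]),('c3',.045,[(143,97),(497,215),(600,125)]),
 ('c2',.045,[(538,63),(750,172),(480,408),(255,263)]),('c4',.045,[(300,124),(692,340),(447,525),(60,267)]),
 ('c2',.012,[(80,243),(222,138),(302,76)]),('c4',.012,[(402,65),(592,145),(740,205)]),
 ('c1',.0155,[(268,325),(404,290),(512,258)]),('c3',.0155,[(62,205),(178,275),(297,340)]),
 ('c1',.084,[(722,188)]),('c3',.084,[(330,370)])]:
    print(c,z,[P(c,*p,z).tolist() for p in L])
print([np.round(onz(F['wrist'],u,v,z),4)[:2].tolist() for u,v,z in [(80,371,.012),(205,360,.012),(297,352,.01),(445,200,.084),(193,10,.0155),(312,32,.0155)]])
E
```

```text
c1 0.045 [[0.3778, 0.4077], [0.3909, 0.2678], [0.6401, 0.2777], [0.6306, 0.4192]]
c3 0.045 [[0.3794, 0.2774], [0.6374, 0.2853], [0.6294, 0.4369]]
c2 0.045 [[0.6511, -0.2748], [0.6532, -0.4215], [0.3977, -0.4237], [0.394, -0.2785]]
c4 0.045 [[0.3958, -0.2751], [0.6517, -0.2714], [0.6521, -0.417], [0.3984, -0.4206]]
c2 0.012 [[0.362, -0.1765], [0.4878, -0.165], [0.57, -0.1559]]
c4 0.012 [[0.3566, -0.1757], [0.4855, -0.1629], [0.5762, -0.1527]]
c1 0.0155 [[0.4021, 0.1679], [0.4993, 0.1404], [0.5846, 0.1219]]
c3 0.0155 [[0.397, 0.1706], [0.5034, 0.1465], [0.5982, 0.1304]]
c1 0.084 [[0.6817, 0.0067]]
c3 0.084 [[0.6843, 0.0213]]
[[0.3576, -0.1767], [0.4876, -0.1621], [0.5791, -0.1539], [0.6894, 0.0142], [0.5038, 0.1499], [0.5957, 0.1333]]
```

View pics/c5.png

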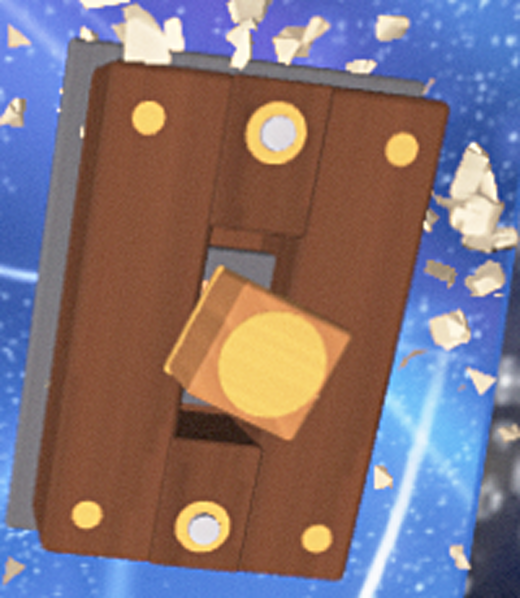

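Request:
{"op": "play_rows", "data": {
  "increments": [
    {"gripper":1,"offset":[-1.68,-1.63,0],"turn":0},
    {"gripper":1,"offset":[-1.68,-1.63,0],"turn":0},
    {"gripper":1,"offset":[-1.68,-1.63,0],"turn":0},
    {"gripper":1,"offset":[-1.68,-1.63,0],"turn":0},
    {"gripper":1,"offset":[-1.68,-1.63,0],"turn":0},
    {"gripper":1,"offset":[-1.68,-1.63,0],"turn":0},
    {"gripper":1,"offset":[-1.68,-1.63,0],"turn":0},
    {"gripper":1,"offset":[-1.68,-1.63,0],"turn":0},
    {"gripper":1,"offset":[-1.68,-1.63,0],"turn":0},
    {"gripper":1,"offset":[-1.68,-1.63,0],"turn":0}
  ]
}}

```text
time_s: 1.13
ee_pos: [0.4361, -0.1687, 0.2423]
tool_rot: [2.221, 2.221, 0.0]
force: [0.6, -0.9, -0.0]
finger_gap: 0.0853
```

Request:
{"op": "play_rows", "data": {
  "increments": [
    {"gripper":1,"offset":[0,0,1],"turn":0.1223},
    {"gripper":1,"offset":[0,0,1],"turn":0.1223},
    {"gripper":1,"offset":[0,0,1],"turn":0.1223},
    {"gripper":1,"offset":[0,0,1],"turn":0.1223},
    {"gripper":1,"offset":[0,0,1],"turn":0.1223},
    {"gripper":1,"offset":[0,0,1],"turn":0.1223},
    {"gripper":1,"offset":[0,0,1],"turn":0.1223},
    {"gripper":1,"offset":[0,0,1],"turn":0.1223},
    {"gripper":1,"offset":[0,0,1],"turn":0.1223},
    {"gripper":1,"offset":[0,0,1],"turn":0.1223},
    {"gripper":1,"offset":[0,0,1],"turn":0.1223},
    {"gripper":1,"offset":[0,0,1],"turn":0.1223}
  ]
}}

```text
time_s: 2.13
ee_pos: [0.4369, -0.168, 0.1218]
tool_rot: [3.138, 0.152, 0.0]
force: [1.1, -0.6, -0.4]
finger_gap: 0.0856
```

```bash
python3 - <<'E'
from h import *
from scipy.spatial.transform import Rotation as R
s=telemetry.get_state();print(s['time_s'],s['ee_pos'],R.from_rotvec(s['tool_rot']).as_matrix().round(4),s['force'])
f=grab('wrist','w1.png')
E
```

```text
2.1333 [ 0.43694412 -0.16799484  0.12181768] [[ 9.953e-01  9.700e-02  1.000e-04]
 [ 9.700e-02 -9.953e-01 -1.000e-04]
 [ 1.000e-04  1.000e-04 -1.000e+00]] [ 1.09376355 -0.57731899 -0.3910067 ]
```

View pics/w1.png

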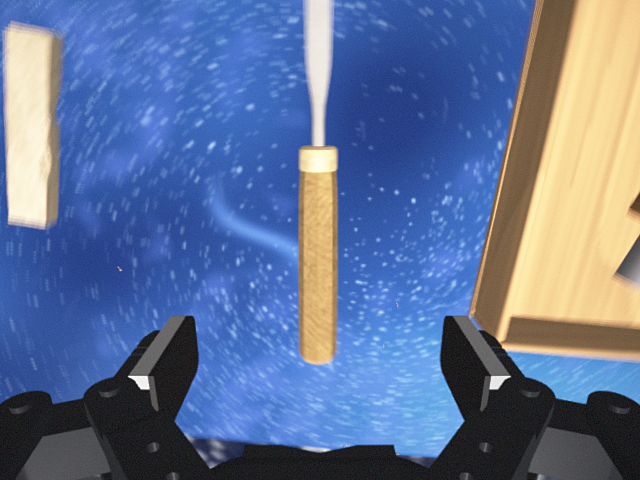

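The chisel handle is centred between the fingers at u≈318 and vertical in the image, so I'll descend and grip.

Request:
{"op": "play_rows", "data": {
  "increments": [
    {"gripper":1,"offset":[0,0,1.5],"turn":0},
    {"gripper":1,"offset":[0,0,2],"turn":0},
    {"gripper":1,"offset":[0,0,2],"turn":0},
    {"gripper":1,"offset":[0,0,2],"turn":0},
    {"gripper":1,"offset":[0,0,1.5],"turn":0},
    {"gripper":1,"offset":[0,0,1],"turn":0},
    {"gripper":1,"offset":[0,0,0.6],"turn":0},
    {"gripper":0.6,"offset":[0,0,0],"turn":0},
    {"gripper":0.3,"offset":[0,0,0],"turn":0},
    {"gripper":0,"offset":[0,0,0],"turn":0},
    {"gripper":0,"offset":[0,0,0],"turn":0},
    {"gripper":0,"offset":[0,0,0],"turn":0}
  ]
}}

```text
time_s: 3.18
ee_pos: [0.4376, -0.1682, 0.0173]
tool_rot: [3.137, 0.162, 0.002]
force: [-0.1, -0.2, 0.0]
finger_gap: 0.0256
```

Request:
{"op": "play_rows", "data": {
  "increments": [
    {"gripper":0,"offset":[0,0,0],"turn":0},
    {"gripper":0,"offset":[0,0,0],"turn":0},
    {"gripper":0,"offset":[0,0,0],"turn":0}
  ]
}}

```text
time_s: 3.43
ee_pos: [0.4376, -0.1683, 0.0175]
tool_rot: [3.136, 0.162, 0.003]
force: [-0.7, 0.6, 5.4]
finger_gap: 0.0202
```

Request:
{"op": "play_rows", "data": {
  "increments": [
    {"gripper":0,"offset":[0,0,-0.5],"turn":0},
    {"gripper":0,"offset":[0,0,-1],"turn":0},
    {"gripper":0,"offset":[0,0,-1.5],"turn":0},
    {"gripper":0,"offset":[0,0,-2],"turn":0},
    {"gripper":0,"offset":[0,0,-2],"turn":0},
    {"gripper":0,"offset":[0,0,-2],"turn":0},
    {"gripper":0,"offset":[0,0,-2],"turn":0},
    {"gripper":0,"offset":[0,0,-1.5],"turn":0},
    {"gripper":0,"offset":[0,0,-1],"turn":0},
    {"gripper":0,"offset":[0,0,-0.5],"turn":0}
  ]
}}

```text
time_s: 4.27
ee_pos: [0.4375, -0.1682, 0.1583]
tool_rot: [3.136, 0.162, 0.003]
force: [0.3, -0.3, -0.8]
finger_gap: 0.0205
```

```bash
python3 - <<'E'
from h import *
s=telemetry.get_state();print(s['time_s'],s['ee_pos'],s['force'],s['torque'],s['finger_gap'])
f=grab('wrist','w2.png')
g=grab('side')['img'];
import cv2
cv2.imwrite('pics/s2.png',cv2.cvtColor(g,cv2.COLOR_RGB2BGR)[100:400,100:500])
E
```

```text
4.2667 [ 0.43746507 -0.16820336  0.15833923] [ 0.27369352 -0.30847233 -0.83033002] [ 0.0150189  -0.01171955  0.01527355] 0.020548275861710524
```

View pics/w2.png

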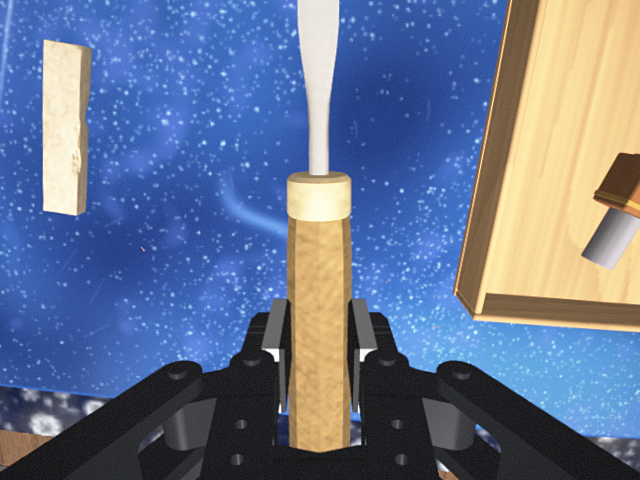

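View pics/s2.png

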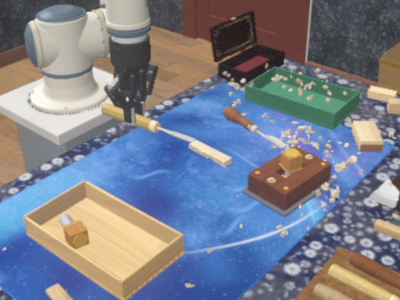

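The chisel is held straight and level. I'll carry it to the green tray.

Request:
{"op": "play_rows", "data": {
  "increments": [
    {"gripper":0,"offset":[0.3,-1.5,0],"turn":0},
    {"gripper":0,"offset":[0.5,-3,0],"turn":0},
    {"gripper":0,"offset":[0.55,-3,0],"turn":0},
    {"gripper":0,"offset":[0.55,-3,0],"turn":0},
    {"gripper":0,"offset":[0.55,-3,0],"turn":0},
    {"gripper":0,"offset":[0.55,-3,0],"turn":0},
    {"gripper":0,"offset":[0.55,-3,0],"turn":0},
    {"gripper":0,"offset":[0.55,-3,0],"turn":0},
    {"gripper":0,"offset":[0.55,-3,0],"turn":0},
    {"gripper":0,"offset":[0.55,-3,0],"turn":0},
    {"gripper":0,"offset":[0.55,-3,0],"turn":0},
    {"gripper":0,"offset":[0.55,-3,0],"turn":0}
  ]
}}

```text
time_s: 5.37
ee_pos: [0.4634, 0.183, 0.1546]
tool_rot: [3.137, 0.162, -0.004]
force: [0.9, -0.1, -1.4]
finger_gap: 0.0198
```

Request:
{"op": "play_rows", "data": {
  "increments": [
    {"gripper":0,"offset":[0.55,-3,0],"turn":0},
    {"gripper":0,"offset":[0.55,-3,0],"turn":0},
    {"gripper":0,"offset":[0.55,-3,0],"turn":0},
    {"gripper":0,"offset":[0.55,-3,0],"turn":0},
    {"gripper":0,"offset":[0.4,-3,0],"turn":0},
    {"gripper":0,"offset":[0.4,-2.5,0],"turn":0},
    {"gripper":0,"offset":[0,0,0],"turn":0.02},
    {"gripper":0,"offset":[0,0,0],"turn":0.02},
    {"gripper":0,"offset":[0,0,0],"turn":0.025}
  ]
}}

```text
time_s: 6.12
ee_pos: [0.4755, 0.3582, 0.1547]
tool_rot: [3.139, 0.058, -0.003]
force: [-0.6, -0.0, -1.0]
finger_gap: 0.0199
```

```bash
python3 - <<'E'
from h import *
s=telemetry.get_state();print(s['time_s'],s['ee_pos'],s['tool_rot'],s['force'],s['joints'])
f=grab('wrist','w3.png')
import pickle;pickle.dump(f,open('w3.pkl','wb'))
E
```

```text
6.1167 [0.47546361 0.35819836 0.15465277] [ 3.13907428  0.05791155 -0.00342703] [-0.6290284  -0.00323435 -0.98862393] [ 5.88777986e-01  8.10644647e-02  1.39604079e+00 -4.92215535e-04
  1.66739524e+00  2.12263452e+00]
```

View pics/w3.png

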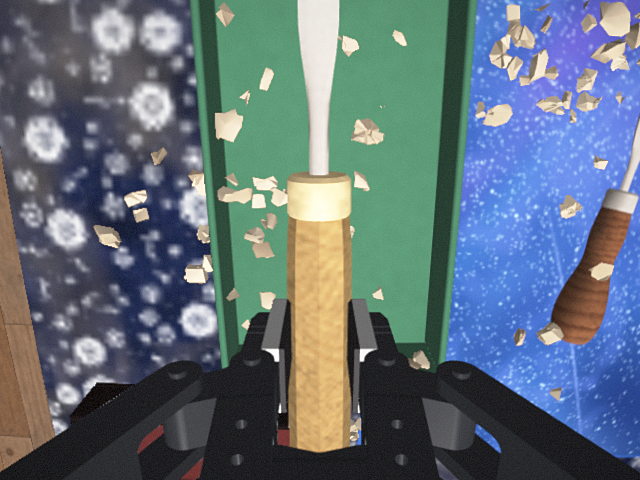

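```bash
python3 - <<'E'
from h import *
import pickle;f=pickle.load(open('w3.pkl','rb'))
for u,v,z in [(190,0,.045),(221,365,.045),(477,0,.045),(440,365,.045),(427,347,.005),(575,338,.0155),(624,195,.0155)]: print(u,v,onz(f,u,v,z).round(4))
E
```

```text
190 0 [0.6053 0.4282 0.045 ]
221 365 [0.3881 0.4189 0.045 ]
477 0 [0.611  0.2794 0.045 ]
440 365 [0.393  0.2729 0.045 ]
427 347 [0.3822 0.2706 0.005 ]
575 338 [0.3987 0.1634 0.0155]
624 195 [0.5071 0.1534 0.0155]
```

Request:
{"op": "play_rows", "data": {
  "increments": [
    {"gripper":0,"offset":[0.1,-1.2,0],"turn":0},
    {"gripper":0,"offset":[0.1,-1.2,0],"turn":0},
    {"gripper":0,"offset":[0,0,1.5],"turn":0},
    {"gripper":0,"offset":[0,0,2],"turn":0},
    {"gripper":0,"offset":[0,0,2],"turn":0},
    {"gripper":0,"offset":[0,0,2],"turn":0},
    {"gripper":0,"offset":[0,0,2],"turn":0},
    {"gripper":0,"offset":[0,0,1.2],"turn":0},
    {"gripper":0,"offset":[0,0,0.6],"turn":0},
    {"gripper":0,"offset":[0,0,0.4],"turn":0},
    {"gripper":0,"offset":[0,0,0.3],"turn":0},
    {"gripper":0,"offset":[0,0,0.3],"turn":0}
  ]
}}

```text
time_s: 7.17
ee_pos: [0.4777, 0.3834, 0.0344]
tool_rot: [-3.14, -0.06, -0.003]
force: [0.2, -0.3, -0.5]
finger_gap: 0.02
```

Request:
{"op": "play_rows", "data": {
  "increments": [
    {"gripper":0,"offset":[0,0,0.2],"turn":0},
    {"gripper":0,"offset":[0,0,0.2],"turn":0},
    {"gripper":0,"offset":[0,0,0],"turn":0}
  ]
}}

```text
time_s: 7.42
ee_pos: [0.4771, 0.3829, 0.0294]
tool_rot: [-3.141, -0.06, -0.0]
force: [-0.1, 0.4, -1.0]
finger_gap: 0.0203
```

Request:
{"op": "play_rows", "data": {
  "increments": [
    {"gripper":0,"offset":[0,0,0.2],"turn":0},
    {"gripper":0,"offset":[0,0,0.2],"turn":0},
    {"gripper":0,"offset":[0,0,0.1],"turn":0},
    {"gripper":0,"offset":[0,0,0],"turn":0}
  ]
}}

```text
time_s: 7.75
ee_pos: [0.4769, 0.3827, 0.0239]
tool_rot: [3.141, 0.06, -0.001]
force: [0.4, 0.6, -1.5]
finger_gap: 0.0202
```

Request:
{"op": "play_rows", "data": {
  "increments": [
    {"gripper":0,"offset":[0,0,0.1],"turn":0},
    {"gripper":0,"offset":[0,0,0.05],"turn":0},
    {"gripper":0,"offset":[0,0,0],"turn":0}
  ]
}}

```text
time_s: 8.0
ee_pos: [0.477, 0.3829, 0.0227]
tool_rot: [-3.141, -0.06, 0.0]
force: [-0.2, -0.3, -0.2]
finger_gap: 0.0202
```

Request:
{"op": "play_rows", "data": {
  "increments": [
    {"gripper":0.3,"offset":[0,0,0],"turn":0},
    {"gripper":0.35,"offset":[0,0,0],"turn":0},
    {"gripper":0.42,"offset":[0,0,0],"turn":0},
    {"gripper":0.42,"offset":[0,0,0],"turn":0},
    {"gripper":0.42,"offset":[0,0,-0.5],"turn":0},
    {"gripper":0.42,"offset":[0,0,-1],"turn":0},
    {"gripper":0.42,"offset":[0,0,-2],"turn":0},
    {"gripper":0.42,"offset":[0,0,-3],"turn":0},
    {"gripper":0.6,"offset":[0,0,-3],"turn":0},
    {"gripper":1,"offset":[0,0,-3],"turn":0},
    {"gripper":1,"offset":[0,0,-1],"turn":0}
  ]
}}

```text
time_s: 8.92
ee_pos: [0.4785, 0.384, 0.1652]
tool_rot: [-3.136, -0.06, -0.012]
force: [-0.1, 0.5, 1.3]
finger_gap: 0.0709
```

Request:
{"op": "play_rows", "data": {
  "increments": [
    {"gripper":1,"offset":[-0.2,2.5,0],"turn":0},
    {"gripper":1,"offset":[-0.2,2.7,0],"turn":0},
    {"gripper":1,"offset":[-0.2,2.7,0],"turn":0},
    {"gripper":1,"offset":[-0.2,2.7,0],"turn":0},
    {"gripper":1,"offset":[-0.2,2.7,0],"turn":0},
    {"gripper":1,"offset":[-0.2,2.7,0],"turn":0},
    {"gripper":1,"offset":[-0.2,2.7,0],"turn":0},
    {"gripper":1,"offset":[-0.2,2.6,0],"turn":0},
    {"gripper":1,"offset":[-0.17,1.45,0],"turn":0},
    {"gripper":1,"offset":[0,0,0],"turn":0.11},
    {"gripper":1,"offset":[0,0,0],"turn":0.11},
    {"gripper":1,"offset":[0,0,0],"turn":0}
  ]
}}

```text
time_s: 9.92
ee_pos: [0.4681, 0.1544, 0.1583]
tool_rot: [-3.128, 0.293, -0.001]
force: [0.4, -0.5, -0.1]
finger_gap: 0.0854
```

```bash
python3 - <<'E'
from h import *
s=telemetry.get_state();print(s['time_s'],s['ee_pos'],s['tool_rot'],s['force'],s['joints'])
f=grab('wrist','w4.png')
import pickle;pickle.dump(f,open('w4.pkl','wb'))
g=grab('side')['img'];
cv2.imwrite('pics/s4.png',cv2.resize(cv2.cvtColor(g,cv2.COLOR_RGB2BGR)[160:310,310:510],None,fx=3,fy=3))
E
```

```text
9.9167 [0.46806868 0.154421   0.15830169] [-3.12767785e+00  2.92585215e-01 -1.10102341e-03] [ 0.39651194 -0.4580144  -0.14533319] [ 2.49625008e-01 -2.00869924e-01  1.66043523e+00  8.44507763e-06
  1.68128002e+00  2.00697357e+00]
```

View pics/w4.png

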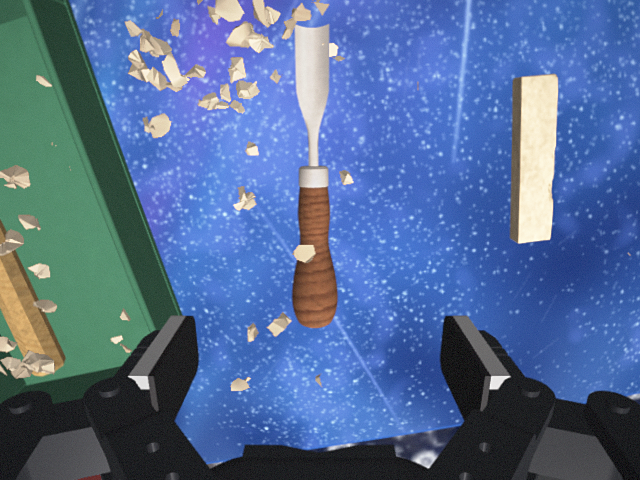

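View pics/s4.png

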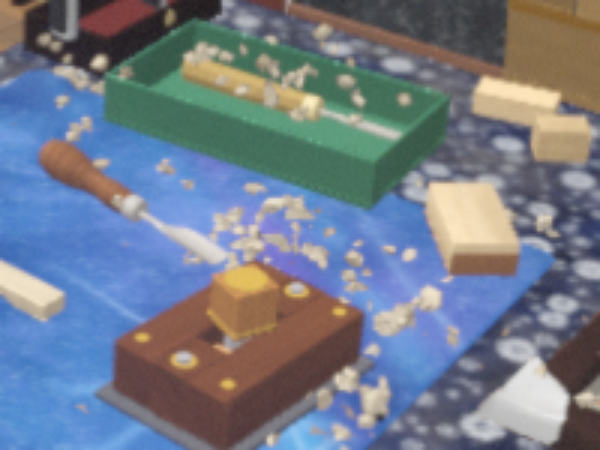

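```bash
python3 - <<'E'
from h import *
import pickle;f=pickle.load(open('w4.pkl','rb'))
from scipy.spatial.transform import Rotation as R
s=telemetry.get_state();M=R.from_rotvec(s['tool_rot']).as_matrix()
for u,v,z in [(315,327,.0155),(314,178,.0155),(312,27,.0155),(314,290,.0155)]:
    p=onz(f,u,v,z); print(u,v,p.round(4),(M.T@(p-s['ee_pos'])).round(4))
E
```

```text
315 327 [0.3955 0.1702 0.0155] [-0.0741 -0.0023  0.1426]
314 178 [0.5026 0.1503 0.0155] [ 0.0348 -0.0016  0.1426]
312 27 [0.5917 0.1343 0.0155] [ 0.1253 -0.0016  0.1427]
314 290 [0.4246 0.1654 0.0155] [-0.0447 -0.0026  0.1426]
```

Request:
{"op": "play_rows", "data": {
  "increments": [
    {"gripper":1,"offset":[-0.4,-0.18,1],"turn":0},
    {"gripper":1,"offset":[0,0,2],"turn":0},
    {"gripper":1,"offset":[0,0,2.5],"turn":0},
    {"gripper":1,"offset":[0,0,2.5],"turn":0},
    {"gripper":1,"offset":[0,0,2.5],"turn":0},
    {"gripper":1,"offset":[0,0,1.7],"turn":0},
    {"gripper":1,"offset":[0,0,1],"turn":0},
    {"gripper":1,"offset":[0,0,0.6],"turn":0},
    {"gripper":0.6,"offset":[0,0,0.2],"turn":0},
    {"gripper":0.4,"offset":[0,0,0],"turn":0},
    {"gripper":0,"offset":[0,0,0],"turn":0},
    {"gripper":0,"offset":[0,0,0],"turn":0}
  ]
}}

```text
time_s: 11.02
ee_pos: [0.4653, 0.1576, 0.0192]
tool_rot: [-3.128, 0.285, -0.003]
force: [0.4, 0.1, 0.0]
finger_gap: 0.0383
```

Request:
{"op": "play_rows", "data": {
  "increments": [
    {"gripper":0,"offset":[0,0,0],"turn":0},
    {"gripper":0,"offset":[0,0,0],"turn":0},
    {"gripper":0,"offset":[0,0,0],"turn":0},
    {"gripper":0,"offset":[0,0,0],"turn":0}
  ]
}}

```text
time_s: 11.35
ee_pos: [0.4653, 0.1576, 0.0193]
tool_rot: [-3.128, 0.285, -0.004]
force: [-1.8, -0.3, 5.2]
finger_gap: 0.0227
```

Request:
{"op": "play_rows", "data": {
  "increments": [
    {"gripper":0,"offset":[0,0,-0.5],"turn":0},
    {"gripper":0,"offset":[0,0,-1],"turn":0},
    {"gripper":0,"offset":[0,0,-1.5],"turn":0},
    {"gripper":0,"offset":[0,0,-2],"turn":0},
    {"gripper":0,"offset":[0,0,-2],"turn":0},
    {"gripper":0,"offset":[0,0,-2],"turn":0},
    {"gripper":0,"offset":[0,0,-2],"turn":0},
    {"gripper":0,"offset":[0,0,-1.5],"turn":0},
    {"gripper":0,"offset":[0,0,-0.5],"turn":0}
  ]
}}

```text
time_s: 12.1
ee_pos: [0.4654, 0.1576, 0.1514]
tool_rot: [-3.127, 0.285, -0.007]
force: [0.6, -0.4, -1.4]
finger_gap: 0.0228
```

```bash
python3 - <<'E'
from h import *
s=telemetry.get_state();print(s['time_s'],s['ee_pos'],s['tool_rot'],s['force'],s['torque'])
f=grab('wrist','w5.png')
import pickle;pickle.dump(f,open('w5.pkl','wb'))
g=grab('side')['img'];
cv2.imwrite('pics/s5.png',cv2.resize(cv2.cvtColor(g,cv2.COLOR_RGB2BGR)[110:310,260:510],None,fx=3,fy=3))
E
```

```text
12.1 [0.46542753 0.15759781 0.15141521] [-3.12702879  0.28502232 -0.00699289] [ 0.5516575  -0.35216112 -1.41032561] [ 0.05648393 -0.03388937  0.00130915]
```

View pics/w5.png

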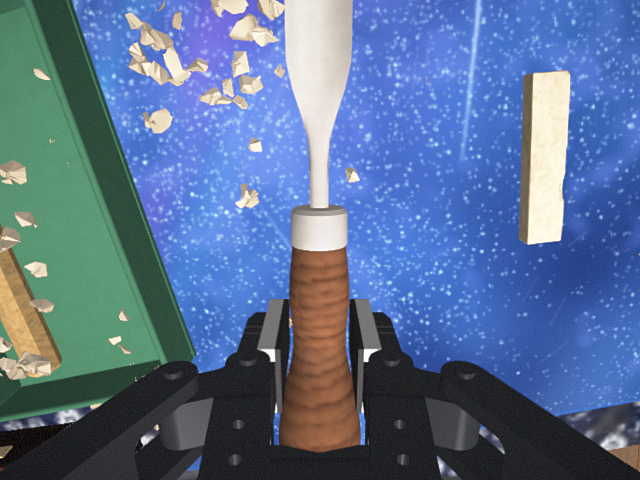

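View pics/s5.png

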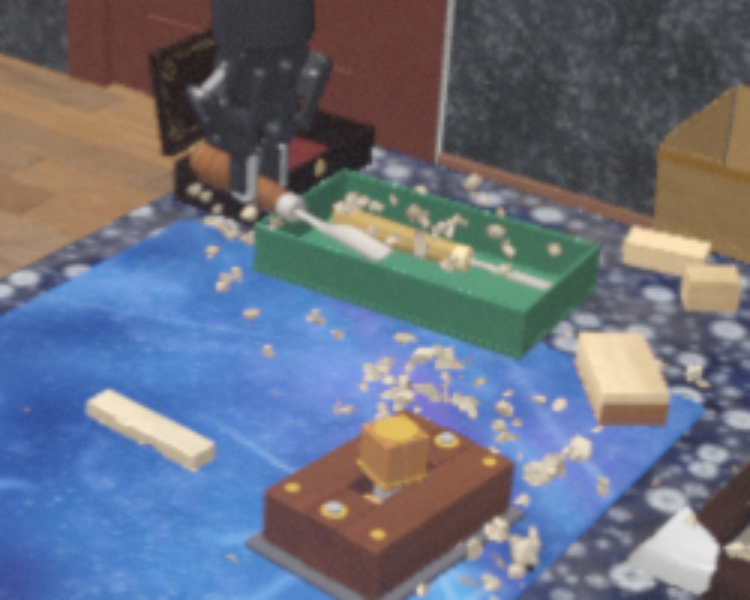

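Request:
{"op": "play_rows", "data": {
  "increments": [
    {"gripper":0,"offset":[-0.16,-1.61,0],"turn":0},
    {"gripper":0,"offset":[-0.24,-2.4,0],"turn":0},
    {"gripper":0,"offset":[-0.24,-2.4,0],"turn":0},
    {"gripper":0,"offset":[-0.24,-2.4,0],"turn":0},
    {"gripper":0,"offset":[-0.24,-2.4,0],"turn":0},
    {"gripper":0,"offset":[-0.24,-2.4,0],"turn":0},
    {"gripper":0,"offset":[-0.22,-2.49,0],"turn":0},
    {"gripper":0,"offset":[0,0,0],"turn":-0.07},
    {"gripper":0,"offset":[0,0,0],"turn":-0.07},
    {"gripper":0,"offset":[0,0,0],"turn":-0.078},
    {"gripper":0,"offset":[0,0,0],"turn":0}
  ]
}}

```text
time_s: 13.12
ee_pos: [0.4773, 0.3184, 0.1456]
tool_rot: [3.139, 0.062, -0.005]
force: [0.2, 0.6, -1.4]
finger_gap: 0.0225
```

```bash
python3 - <<'E'
from h import *
s=telemetry.get_state();print(s['time_s'],s['ee_pos'],s['tool_rot'],s['force'],s['torque'])
f=grab('wrist','w6.png')
E
```

```text
13.1167 [0.47726153 0.31839585 0.14562991] [ 3.13933117  0.06173933 -0.00461324] [ 0.20781133  0.58928885 -1.35942057] [-0.01798768  0.04467912  0.01856092]
```

View pics/w6.png

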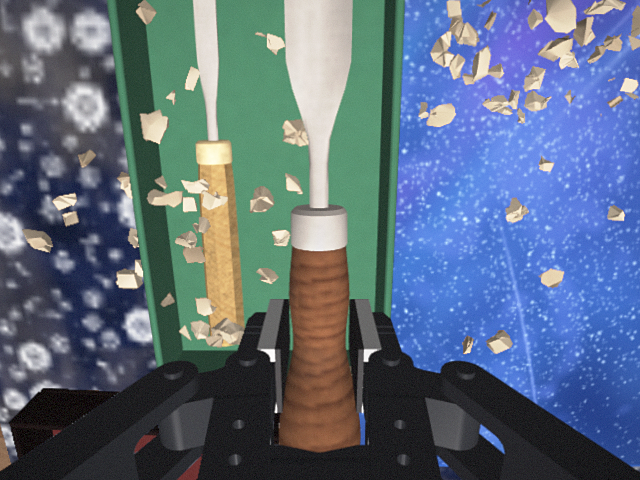

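Request:
{"op": "play_rows", "data": {
  "increments": [
    {"gripper":0,"offset":[0.3,0,1],"turn":0},
    {"gripper":0,"offset":[0.2,0,2],"turn":0},
    {"gripper":0,"offset":[0,0,2],"turn":0},
    {"gripper":0,"offset":[0,0,2],"turn":0},
    {"gripper":0,"offset":[0,0,2],"turn":0},
    {"gripper":0,"offset":[0,0,1],"turn":0},
    {"gripper":0,"offset":[0,0,0.6],"turn":0},
    {"gripper":0,"offset":[0,0,0.4],"turn":0},
    {"gripper":0,"offset":[0,0,0.3],"turn":0},
    {"gripper":0,"offset":[0,0,0.2],"turn":0},
    {"gripper":0,"offset":[0,0,0.2],"turn":0},
    {"gripper":0,"offset":[0,0,0],"turn":0}
  ]
}}

```text
time_s: 14.17
ee_pos: [0.4833, 0.3189, 0.0312]
tool_rot: [-3.141, -0.057, -0.001]
force: [1.1, 0.7, -1.2]
finger_gap: 0.0223
```

Request:
{"op": "play_rows", "data": {
  "increments": [
    {"gripper":0,"offset":[0,0,0.2],"turn":0},
    {"gripper":0,"offset":[0,0,0.2],"turn":0},
    {"gripper":0,"offset":[0,0,0.1],"turn":0},
    {"gripper":0,"offset":[0,0,0.1],"turn":0},
    {"gripper":0,"offset":[0,0,0.05],"turn":0},
    {"gripper":0,"offset":[0,0,0],"turn":0}
  ]
}}

```text
time_s: 14.67
ee_pos: [0.483, 0.3188, 0.0244]
tool_rot: [-3.141, -0.057, -0.0]
force: [-1.4, -0.3, 0.5]
finger_gap: 0.0223
```

Request:
{"op": "play_rows", "data": {
  "increments": [
    {"gripper":0.32,"offset":[0,0,0],"turn":0},
    {"gripper":0.38,"offset":[0,0,0],"turn":0},
    {"gripper":0.44,"offset":[0,0,0],"turn":0},
    {"gripper":0.44,"offset":[0,0,0],"turn":0},
    {"gripper":0.44,"offset":[0,0,-0.5],"turn":0},
    {"gripper":0.44,"offset":[0,0,-1],"turn":0},
    {"gripper":0.44,"offset":[0,0,-2],"turn":0},
    {"gripper":0.44,"offset":[0,0,-3],"turn":0},
    {"gripper":0.6,"offset":[0,0,-3],"turn":0},
    {"gripper":1,"offset":[0,0,-3],"turn":0},
    {"gripper":1,"offset":[0,0,-3],"turn":0},
    {"gripper":1,"offset":[0,0,-1.5],"turn":0}
  ]
}}

```text
time_s: 15.67
ee_pos: [0.4839, 0.3193, 0.2006]
tool_rot: [-3.138, -0.057, -0.01]
force: [-0.0, 0.8, 1.4]
finger_gap: 0.0833
```

```bash
python3 - <<'E'
from h import *
s=telemetry.get_state();print(s['time_s'],s['ee_pos'],s['tool_rot'],s['force'],s['joints'])
f=grab('wrist','w7.png')
import pickle;pickle.dump(f,open('w7.pkl','wb'))
E
```

```text
15.6667 [0.48392101 0.31926364 0.20055322] [-3.13757289 -0.05673189 -0.00994916] [-0.03056875  0.76182973  1.35875712] [ 5.24527454e-01  2.55571471e-02  1.37244990e+00 -2.32003665e-05
  1.73634721e+00  2.05916090e+00]
```

View pics/w7.png

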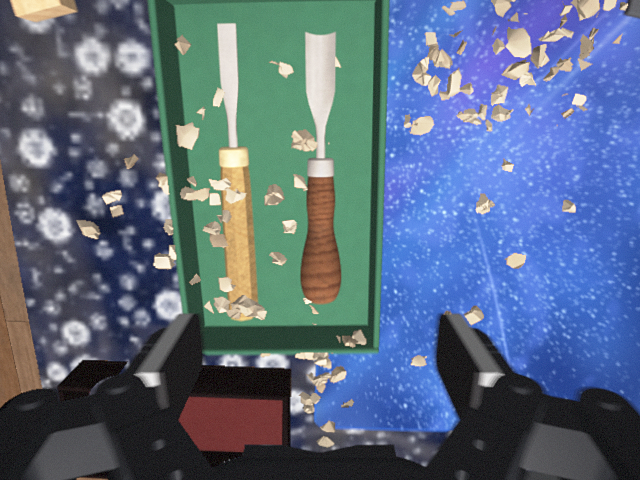

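Both tools lie fully inside the green tray: the chisel at u≈230–250 and the gouge at u≈320, clear of all the walls. Next is the dog.

Request:
{"op": "play_rows", "data": {
  "increments": [
    {"gripper":1,"offset":[1,1.6,0],"turn":0},
    {"gripper":1,"offset":[1.6,2.6,0],"turn":0},
    {"gripper":1,"offset":[1.65,2.7,0],"turn":0},
    {"gripper":1,"offset":[1.65,2.7,0],"turn":0},
    {"gripper":1,"offset":[1.65,2.7,0],"turn":0},
    {"gripper":1,"offset":[1.65,2.7,0],"turn":0},
    {"gripper":1,"offset":[1.65,2.7,0],"turn":0},
    {"gripper":1,"offset":[1.65,2.7,0],"turn":0},
    {"gripper":1,"offset":[1.65,2.7,0],"turn":0},
    {"gripper":1,"offset":[1.65,2.7,0],"turn":0},
    {"gripper":1,"offset":[1.65,2.7,0],"turn":0},
    {"gripper":1,"offset":[1.65,2.6,0],"turn":0}
  ]
}}

```text
time_s: 16.72
ee_pos: [0.6857, 0.0132, 0.1946]
tool_rot: [3.141, 0.056, 0.0]
force: [1.1, 0.0, 0.7]
finger_gap: 0.0852
```

Request:
{"op": "play_rows", "data": {
  "increments": [
    {"gripper":1,"offset":[0,0,0],"turn":-0.1045},
    {"gripper":1,"offset":[0,0,0],"turn":-0.1045},
    {"gripper":1,"offset":[0,0,0],"turn":-0.1045},
    {"gripper":1,"offset":[0,0,0],"turn":-0.1045},
    {"gripper":1,"offset":[0,0,0],"turn":-0.1045},
    {"gripper":1,"offset":[0,0,0],"turn":-0.1045},
    {"gripper":1,"offset":[0,0,0],"turn":-0.1045},
    {"gripper":1,"offset":[0,0,0],"turn":-0.1045},
    {"gripper":1,"offset":[0,0,0],"turn":-0.1045},
    {"gripper":1,"offset":[0,0,0],"turn":-0.1045},
    {"gripper":1,"offset":[0,0,0],"turn":0},
    {"gripper":1,"offset":[0,0,0],"turn":0}
  ]
}}

```text
time_s: 17.72
ee_pos: [0.6851, 0.0149, 0.1944]
tool_rot: [2.696, 1.613, -0.0]
force: [0.0, 0.6, -0.0]
finger_gap: 0.0855
```

```bash
python3 - <<'E'
from h import *
s=telemetry.get_state();print(s['time_s'],s['ee_pos'],s['tool_rot'],s['force'],s['joints'])
f=grab('wrist','w8.png')
import pickle;pickle.dump(f,open('w8.pkl','wb'))
E
```

```text
17.7167 [0.68505874 0.01485664 0.19441752] [ 2.69607035e+00  1.61267348e+00 -1.21103528e-05] [ 4.80673636e-02  5.85740136e-01 -1.17533839e-04] [-2.79481942e-02  3.21364586e-01  1.05401250e+00 -1.69892559e-05
  1.76621410e+00  4.64718261e-01]
```

View pics/w8.png

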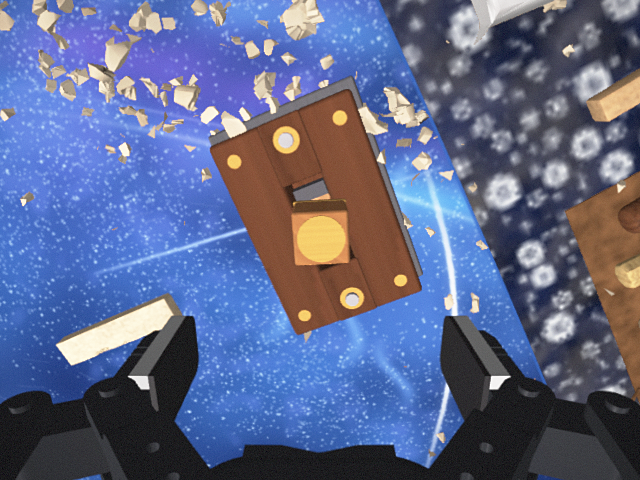

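```bash
python3 - <<'E'
import cv2
a=cv2.imread('pics/w8.png')[180:290,260:380];cv2.imwrite('pics/c8.png',cv2.resize(a,None,fx=5,fy=5,interpolation=cv2.INTER_CUBIC))
E
```

```text
(no output)
```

View pics/c8.png

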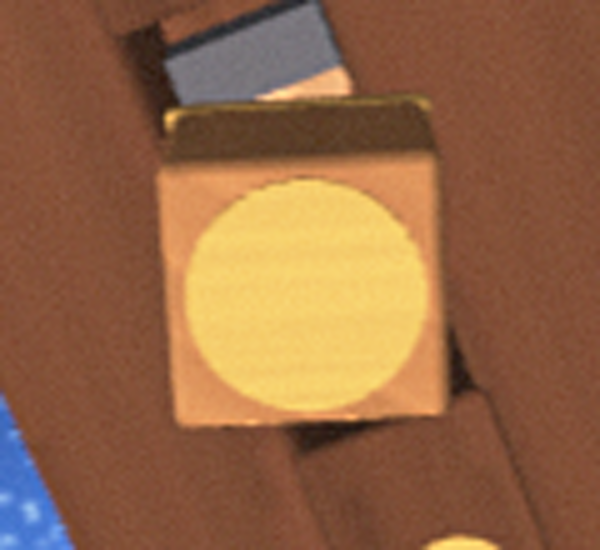

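```bash
python3 - <<'E'
from h import *
import pickle;f=pickle.load(open('w8.pkl','rb'))
from scipy.spatial.transform import Rotation as R
s=telemetry.get_state();M=R.from_rotvec(s['tool_rot']).as_matrix()
for u,v in [(160,168),(436,153),(443,412),(180,424),(306,295)]:
    p=onz(f,260+(u+.5)/5-.5,180+(v+.5)/5-.5,.084); print(p.round(4),((M.T@(p-s['ee_pos']))*100).round(2))
E
```

```text
[0.6802 0.0366 0.084 ] [ 1.69 -1.45 11.04]
[0.7098 0.0228 0.084 ] [ 1.87  1.8  11.04]
[ 0.6957 -0.0065  0.084 ] [-1.38  1.95 11.04]
[0.6666 0.0074 0.084 ] [-1.53 -1.27 11.04]
[0.688  0.0146 0.084 ] [ 0.12  0.27 11.04]
```

Request:
{"op": "play_rows", "data": {
  "increments": [
    {"gripper":1,"offset":[0.15,0.26,0],"turn":0},
    {"gripper":1,"offset":[0,0,1.5],"turn":-0.05},
    {"gripper":1,"offset":[0,0,2.5],"turn":0},
    {"gripper":1,"offset":[0,0,2.5],"turn":0},
    {"gripper":1,"offset":[0,0,2.5],"turn":0},
    {"gripper":1,"offset":[0,0,2],"turn":0},
    {"gripper":1,"offset":[0,0,1],"turn":0},
    {"gripper":1,"offset":[0,0,0.6],"turn":0},
    {"gripper":1,"offset":[0,0,0.3],"turn":0},
    {"gripper":1,"offset":[0,0,0],"turn":0},
    {"gripper":1,"offset":[0,0,0],"turn":0}
  ]
}}

```text
time_s: 18.68
ee_pos: [0.6889, 0.0149, 0.067]
tool_rot: [2.651, 1.683, 0.003]
force: [0.1, 0.3, 1.2]
finger_gap: 0.0854
```

```bash
python3 - <<'E'
from h import *
s=telemetry.get_state();print(s['time_s'],s['ee_pos'],s['tool_rot'],s['force'],s['joints'])
f=grab('wrist','w9.png')
for n in ['side','scene']:
    g=grab(n)['img'];x,y=(320,180) if n=='side' else (270,150)
    cv2.imwrite(f'pics/{n}9.png',cv2.resize(cv2.cvtColor(g,cv2.COLOR_RGB2BGR)[y:y+130,x:x+160],None,fx=4,fy=4))
E
```

```text
18.6833 [0.6889361  0.01491403 0.06703865] [2.65140285 1.68252818 0.00320401] [0.11224191 0.28237198 1.18469207] [-2.77081861e-02  3.59882611e-01  1.23296829e+00 -1.50682294e-05
  1.54627055e+00  4.12170648e-01]
```

View pics/w9.png

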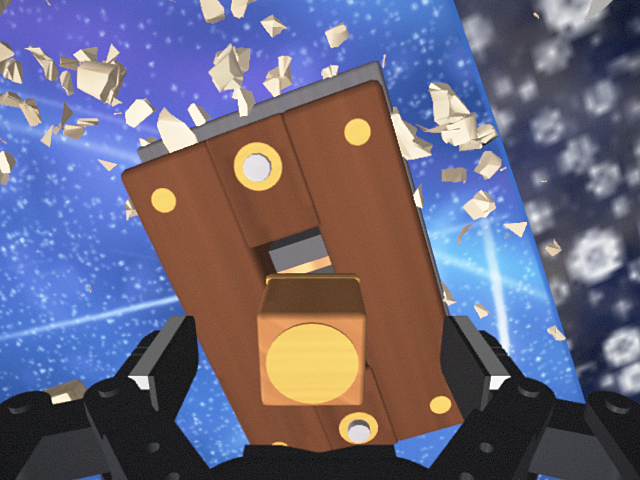

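View pics/side9.png

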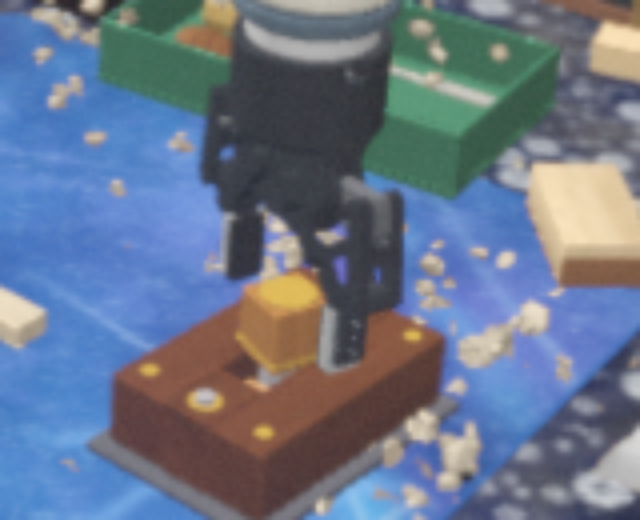

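```bash
python3 - <<'E'
from h import *
from scipy.spatial.transform import Rotation as R
f=optics.grab_frame('wrist');s=telemetry.get_state();M=R.from_rotvec(s['tool_rot']).as_matrix()
for u,v in [(258,316),(366,317),(363,404),(262,404),(312,362)]:
    p=onz(f,u,v,.084); print(p.round(4),((M.T@(p-s['ee_pos']))*100).round(2))
E
```

```text
[0.6801 0.0363 0.084 ] [ 1.57 -1.69 -1.73]
[0.7096 0.022  0.084 ] [ 1.53  1.59 -1.72]
[ 0.6961 -0.0068  0.084 ] [-1.65  1.6  -1.73]
[0.6662 0.0073 0.084 ] [-1.64 -1.71 -1.73]
[0.6879 0.0148 0.084 ] [-0.05 -0.06 -1.73]
```

Request:
{"op": "play_rows", "data": {
  "increments": [
    {"gripper":1,"offset":[-0.05,-0.05,0.2],"turn":0},
    {"gripper":0.7,"offset":[0,0,0],"turn":0},
    {"gripper":0.5,"offset":[0,0,0],"turn":0},
    {"gripper":0.3,"offset":[0,0,0],"turn":0},
    {"gripper":0,"offset":[0,0,0],"turn":0},
    {"gripper":0,"offset":[0,0,0],"turn":0},
    {"gripper":0,"offset":[0,0,0],"turn":0},
    {"gripper":0,"offset":[0,0,0],"turn":0}
  ]
}}

```text
time_s: 19.55
ee_pos: [0.6869, 0.015, 0.0635]
tool_rot: [-2.651, -1.683, 0.002]
force: [-5.6, 1.2, 2.0]
finger_gap: 0.0329
```

Request:
{"op": "play_rows", "data": {
  "increments": [
    {"gripper":0,"offset":[0,0,0],"turn":0.09},
    {"gripper":0,"offset":[0,0,-0.03],"turn":0.09},
    {"gripper":0,"offset":[0,0,-0.03],"turn":0.09},
    {"gripper":0,"offset":[0,0,-0.03],"turn":0.09},
    {"gripper":0,"offset":[0,0,-0.03],"turn":0.09},
    {"gripper":0,"offset":[0,0,0],"turn":-0.09},
    {"gripper":0,"offset":[0,0,-0.03],"turn":-0.09},
    {"gripper":0,"offset":[0,0,-0.03],"turn":-0.09},
    {"gripper":0,"offset":[0,0,-0.03],"turn":-0.09},
    {"gripper":0,"offset":[0,0,-0.03],"turn":-0.09},
    {"gripper":0,"offset":[0,0,-0.03],"turn":-0.09},
    {"gripper":0,"offset":[0,0,-0.03],"turn":-0.09}
  ]
}}

```text
time_s: 20.55
ee_pos: [0.6872, 0.0148, 0.0648]
tool_rot: [-2.485, -1.92, 0.001]
force: [-1.0, 1.3, -3.7]
finger_gap: 0.0328
```

```bash
python3 - <<'E'
from h import *
s=telemetry.get_state();print(s['time_s'],s['ee_pos'],s['tool_rot'],s['force'],s['torque'],s['finger_gap'])
f=grab('wrist','w10.png')
for n in ['side']:
    g=grab(n)['img'];x,y=(320,180) if n=='side' else (270,150)
    cv2.imwrite(f'pics/{n}10.png',cv2.resize(cv2.cvtColor(g,cv2.COLOR_RGB2BGR)[y:y+130,x:x+160],None,fx=4,fy=4))
E
```

```text
20.55 [0.68718475 0.01482034 0.06477681] [-2.48549334e+00 -1.91977832e+00  1.36383327e-03] [-1.03082     1.28950698 -3.66700758] [ 0.15131548  0.05685356 -0.22752711] 0.03284124657624471
```

View pics/w10.png

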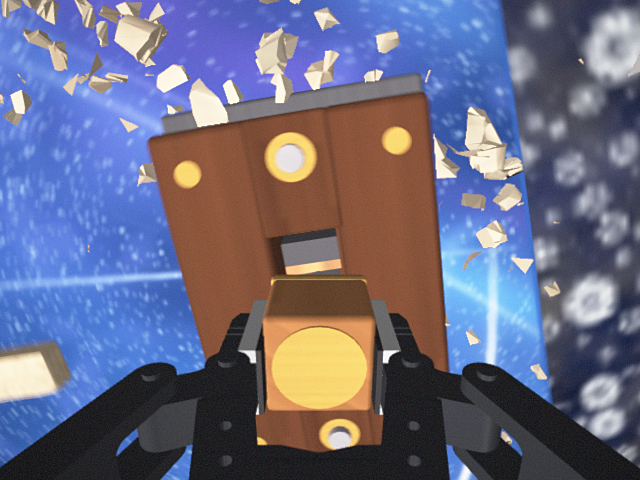

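View pics/side10.png

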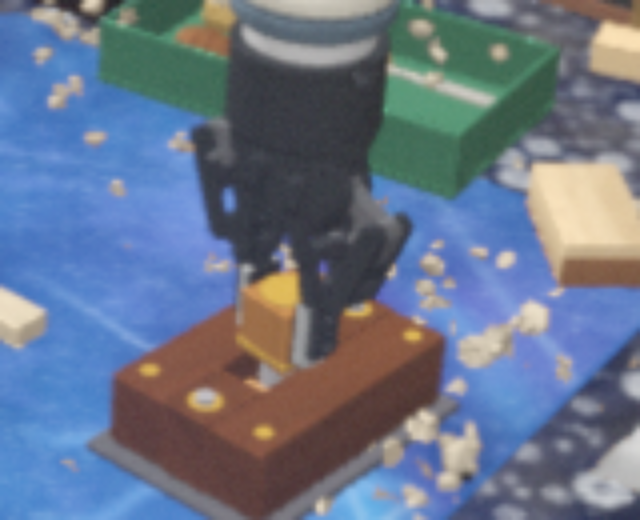

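The head is twisting with the gripper, the pull is only about 4 N and the block is still down. I'll carry on.

Request:
{"op": "play_rows", "data": {
  "increments": [
    {"gripper":0,"offset":[0,0,-0.03],"turn":-0.09},
    {"gripper":0,"offset":[0,0,-0.03],"turn":-0.09},
    {"gripper":0,"offset":[0,0,-0.03],"turn":-0.09},
    {"gripper":0,"offset":[0,0,0],"turn":0.09},
    {"gripper":0,"offset":[0,0,-0.02],"turn":0.09},
    {"gripper":0,"offset":[0,0,-0.035],"turn":0.09},
    {"gripper":0,"offset":[0,0,-0.035],"turn":0.09},
    {"gripper":0,"offset":[0,0,-0.035],"turn":0.09},
    {"gripper":0,"offset":[0,0,-0.035],"turn":0.09},
    {"gripper":0,"offset":[0,0,-0.035],"turn":0.09},
    {"gripper":0,"offset":[0,0,-0.035],"turn":0.09},
    {"gripper":0,"offset":[0,0,-0.035],"turn":0.09}
  ]
}}

```text
time_s: 21.65
ee_pos: [0.6874, 0.0148, 0.0681]
tool_rot: [-2.915, -1.171, 0.001]
force: [1.9, 0.6, -4.7]
finger_gap: 0.0333
```

Request:
{"op": "play_rows", "data": {
  "increments": [
    {"gripper":0,"offset":[0,0,-0.03],"turn":0.09},
    {"gripper":0,"offset":[0,0,0],"turn":-0.09},
    {"gripper":0,"offset":[0,0,-0.02],"turn":-0.09},
    {"gripper":0,"offset":[0,0,-0.035],"turn":-0.09},
    {"gripper":0,"offset":[0,0,-0.035],"turn":-0.09},
    {"gripper":0,"offset":[0,0,-0.035],"turn":-0.09},
    {"gripper":0,"offset":[0,0,-0.035],"turn":-0.09},
    {"gripper":0,"offset":[0,0,-0.035],"turn":-0.09},
    {"gripper":0,"offset":[0,0,-0.035],"turn":-0.09},
    {"gripper":0,"offset":[0,0,-0.035],"turn":-0.09},
    {"gripper":0,"offset":[0,0,-0.03],"turn":-0.09}
  ]
}}

```text
time_s: 22.57
ee_pos: [0.6865, 0.0149, 0.0711]
tool_rot: [-2.207, -2.232, 0.003]
force: [-1.3, 2.2, -5.5]
finger_gap: 0.0331
```

```bash
python3 - <<'E'
from h import *
s=telemetry.get_state();print(s['time_s'],s['ee_pos'],s['tool_rot'],s['force'],s['torque'],s['finger_gap'])
for n in ['side']:
    g=grab(n)['img'];x,y=(320,180) if n=='side' else (270,150)
    cv2.imwrite(f'pics/{n}11.png',cv2.resize(cv2.cvtColor(g,cv2.COLOR_RGB2BGR)[y:y+130,x:x+160],None,fx=4,fy=4))
E
```

```text
22.5667 [0.68646758 0.01490981 0.07109285] [-2.20681114 -2.23208793  0.00327877] [-1.27782181  2.20136609 -5.49992351] [ 0.21574898  0.28419884 -0.16342945] 0.03312572294177259
```

View pics/side11.png

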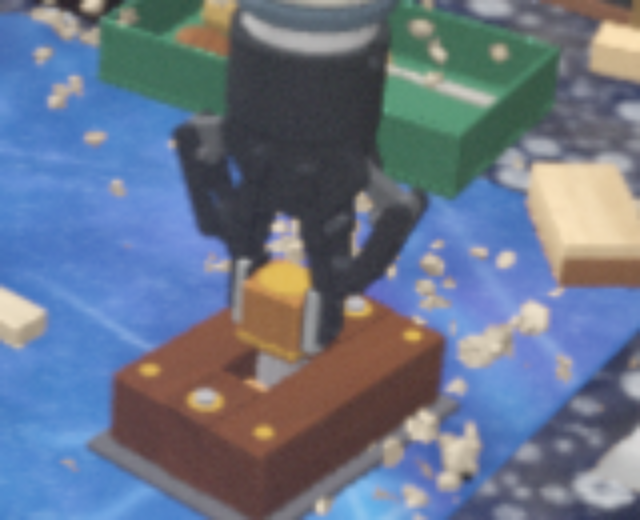

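The dog has risen about 7.6 mm and the block is still down on its base. More of the same.

Request:
{"op": "play_rows", "data": {
  "increments": [
    {"gripper":0,"offset":[0,0,0],"turn":0.09},
    {"gripper":0,"offset":[0,0,-0.02],"turn":0.09},
    {"gripper":0,"offset":[0,0,-0.035],"turn":0.09},
    {"gripper":0,"offset":[0,0,-0.035],"turn":0.09},
    {"gripper":0,"offset":[0,0,-0.035],"turn":0.09},
    {"gripper":0,"offset":[0,0,-0.035],"turn":0.09},
    {"gripper":0,"offset":[0,0,-0.035],"turn":0.09},
    {"gripper":0,"offset":[0,0,-0.035],"turn":0.09},
    {"gripper":0,"offset":[0,0,-0.035],"turn":0.09},
    {"gripper":0,"offset":[0,0,-0.03],"turn":0.09}
  ]
}}

```text
time_s: 23.45
ee_pos: [0.6871, 0.0149, 0.0742]
tool_rot: [-2.965, -1.036, 0.003]
force: [-0.6, 1.4, -6.7]
finger_gap: 0.0331
```

Request:
{"op": "play_rows", "data": {
  "increments": [
    {"gripper":0,"offset":[0,0,0],"turn":-0.09},
    {"gripper":0,"offset":[0,0,-0.02],"turn":-0.09},
    {"gripper":0,"offset":[0,0,-0.035],"turn":-0.09},
    {"gripper":0,"offset":[0,0,-0.035],"turn":-0.09},
    {"gripper":0,"offset":[0,0,-0.035],"turn":-0.09},
    {"gripper":0,"offset":[0,0,-0.035],"turn":-0.09},
    {"gripper":0,"offset":[0,0,-0.035],"turn":-0.09},
    {"gripper":0,"offset":[0,0,-0.035],"turn":-0.09},
    {"gripper":0,"offset":[0,0,-0.035],"turn":-0.09},
    {"gripper":0,"offset":[0,0,-0.03],"turn":-0.09}
  ]
}}

```text
time_s: 24.28
ee_pos: [0.6868, 0.0149, 0.0771]
tool_rot: [-2.209, -2.231, 0.002]
force: [-1.1, 2.0, -6.8]
finger_gap: 0.0332
```

Request:
{"op": "play_rows", "data": {
  "increments": [
    {"gripper":0,"offset":[0,0,0],"turn":0.09},
    {"gripper":0,"offset":[0,0,-0.02],"turn":0.09},
    {"gripper":0,"offset":[0,0,-0.035],"turn":0.09},
    {"gripper":0,"offset":[0,0,-0.035],"turn":0.09},
    {"gripper":0,"offset":[0,0,-0.035],"turn":0.09},
    {"gripper":0,"offset":[0,0,-0.035],"turn":0.09},
    {"gripper":0,"offset":[0,0,-0.035],"turn":0.09},
    {"gripper":0,"offset":[0,0,-0.035],"turn":0.09},
    {"gripper":0,"offset":[0,0,-0.035],"turn":0.09},
    {"gripper":0,"offset":[0,0,-0.03],"turn":0.09}
  ]
}}

```text
time_s: 25.12
ee_pos: [0.687, 0.0149, 0.0801]
tool_rot: [-2.965, -1.036, 0.003]
force: [-0.8, 0.8, -6.2]
finger_gap: 0.0333
```

Request:
{"op": "play_rows", "data": {
  "increments": [
    {"gripper":0,"offset":[0,0,0],"turn":-0.09},
    {"gripper":0,"offset":[0,0,-0.02],"turn":-0.09},
    {"gripper":0,"offset":[0,0,-0.035],"turn":-0.09},
    {"gripper":0,"offset":[0,0,-0.035],"turn":-0.09},
    {"gripper":0,"offset":[0,0,-0.035],"turn":-0.09},
    {"gripper":0,"offset":[0,0,-0.035],"turn":-0.09},
    {"gripper":0,"offset":[0,0,-0.035],"turn":-0.09},
    {"gripper":0,"offset":[0,0,-0.035],"turn":-0.09},
    {"gripper":0,"offset":[0,0,-0.035],"turn":-0.09},
    {"gripper":0,"offset":[0,0,-0.03],"turn":-0.09}
  ]
}}

```text
time_s: 25.95
ee_pos: [0.6869, 0.0148, 0.0831]
tool_rot: [-2.209, -2.231, 0.002]
force: [-0.0, 1.4, -6.7]
finger_gap: 0.0332
```

```bash
python3 - <<'E'
from h import *
s=telemetry.get_state();print(s['time_s'],s['ee_pos'],s['tool_rot'],s['force'],s['torque'],s['finger_gap'])
for n in ['side']:
    g=grab(n)['img'];x,y=(320,180) if n=='side' else (270,150)
    cv2.imwrite(f'pics/{n}12.png',cv2.resize(cv2.cvtColor(g,cv2.COLOR_RGB2BGR)[y:y+130,x:x+160],None,fx=4,fy=4))
E
```

```text
25.95 [0.68693757 0.01484782 0.08309054] [-2.20923231e+00 -2.23109626e+00  2.10781484e-03] [-0.01340228  1.40144503 -6.71820171] [ 0.18001044 -0.01540193 -0.03387496] 0.03318896994072298
```

View pics/side12.png

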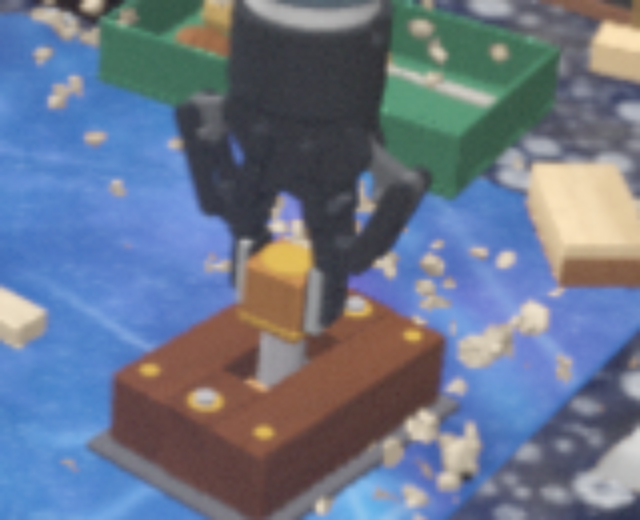

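Rise is 19.6 mm and the block is still down. Two more swings will take it past the jaws' release.

Request:
{"op": "play_rows", "data": {
  "increments": [
    {"gripper":0,"offset":[0,0,0],"turn":0.09},
    {"gripper":0,"offset":[0,0,-0.02],"turn":0.09},
    {"gripper":0,"offset":[0,0,-0.035],"turn":0.09},
    {"gripper":0,"offset":[0,0,-0.035],"turn":0.09},
    {"gripper":0,"offset":[0,0,-0.035],"turn":0.09},
    {"gripper":0,"offset":[0,0,-0.035],"turn":0.09},
    {"gripper":0,"offset":[0,0,-0.035],"turn":0.09},
    {"gripper":0,"offset":[0,0,-0.035],"turn":0.09},
    {"gripper":0,"offset":[0,0,-0.035],"turn":0.09},
    {"gripper":0,"offset":[0,0,-0.03],"turn":0.09}
  ]
}}

```text
time_s: 26.83
ee_pos: [0.6878, 0.0146, 0.0884]
tool_rot: [2.966, 1.034, 0.002]
force: [-0.3, -0.2, -0.8]
finger_gap: 0.0332
```

Request:
{"op": "play_rows", "data": {
  "increments": [
    {"gripper":0,"offset":[0,0,0],"turn":-0.09},
    {"gripper":0,"offset":[0,0,-0.02],"turn":-0.09},
    {"gripper":0,"offset":[0,0,-0.035],"turn":-0.09},
    {"gripper":0,"offset":[0,0,-0.035],"turn":-0.09},
    {"gripper":0,"offset":[0,0,-0.035],"turn":-0.09},
    {"gripper":0,"offset":[0,0,-0.035],"turn":-0.09},
    {"gripper":0,"offset":[0,0,-0.035],"turn":-0.09},
    {"gripper":0,"offset":[0,0,-0.035],"turn":-0.09},
    {"gripper":0,"offset":[0,0,-0.035],"turn":-0.09},
    {"gripper":0,"offset":[0,0,-0.03],"turn":-0.09}
  ]
}}

```text
time_s: 27.67
ee_pos: [0.688, 0.0144, 0.0915]
tool_rot: [2.211, 2.23, 0.001]
force: [0.6, 0.4, -1.0]
finger_gap: 0.0331
```

```bash
python3 - <<'E'
from h import *
s=telemetry.get_state();print(s['time_s'],s['ee_pos'],s['tool_rot'],s['force'],s['torque'],s['finger_gap'])
for n in ['side']:
    g=grab(n)['img'];x,y=(320,180) if n=='side' else (270,150)
    cv2.imwrite(f'pics/{n}13.png',cv2.resize(cv2.cvtColor(g,cv2.COLOR_RGB2BGR)[y:y+130,x:x+160],None,fx=4,fy=4))
E
```

```text
27.6667 [0.6879928  0.01443366 0.09145773] [2.21068998e+00 2.22992136e+00 1.33746100e-03] [ 0.64368918  0.38872056 -0.97800902] [ 0.02942646 -0.05550885  0.00720178] 0.03310539224057929
```

View pics/side13.png

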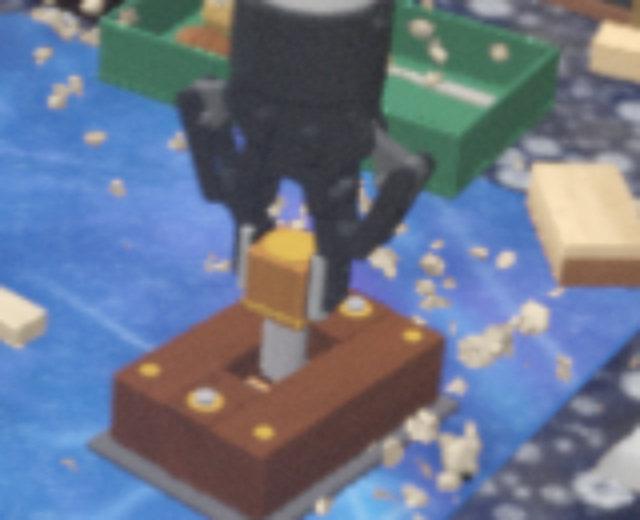

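The jaws have let go: the force is now just the dog's weight, and the block is down. I'll lift straight up.

Request:
{"op": "play_rows", "data": {
  "increments": [
    {"gripper":0,"offset":[0,0,-0.3],"turn":0},
    {"gripper":0,"offset":[0,0,-0.4],"turn":0},
    {"gripper":0,"offset":[0,0,-0.4],"turn":0},
    {"gripper":0,"offset":[0,0,-0.6],"turn":0},
    {"gripper":0,"offset":[0,0,-1],"turn":0},
    {"gripper":0,"offset":[0,0,-1.5],"turn":0},
    {"gripper":0,"offset":[0,0,-1.5],"turn":0},
    {"gripper":0,"offset":[0,0,-1.5],"turn":0},
    {"gripper":0,"offset":[0,0,-1],"turn":0},
    {"gripper":0,"offset":[0,0,-0.5],"turn":0},
    {"gripper":0,"offset":[0,0,0],"turn":0}
  ]
}}

```text
time_s: 28.63
ee_pos: [0.6881, 0.0147, 0.1801]
tool_rot: [2.209, 2.231, 0.003]
force: [0.3, 0.1, -0.1]
finger_gap: 0.0329
```

```bash
python3 - <<'E'
from h import *
from scipy.spatial.transform import Rotation as R
s=telemetry.get_state();M=R.from_rotvec(s['tool_rot']).as_matrix();print(s['time_s'],s['ee_pos'],M.round(3),s['force'],s['joints'])
d=np.array([0.585,-0.350,0])-s['ee_pos'];print((M.T@d*100).round(2))
grab('wrist','w14.png')
g=grab('side')['img'];x,y=(320,120)
cv2.imwrite(f'pics/side14.png',cv2.resize(cv2.cvtColor(g,cv2.COLOR_RGB2BGR)[y:y+190,x:x+190],None,fx=3,fy=3))
E
```

```text
28.6333 [0.68808211 0.01467515 0.18006595] [[-0.01   1.     0.003]
 [ 1.     0.01  -0.   ]
 [-0.     0.003 -1.   ]] [ 0.26495241  0.12585328 -0.12089033] [-2.80850444e-02  3.26441324e-01  1.07319734e+00 -2.57081345e-05
  1.73870330e+00 -3.79887683e-02]
[-36.36 -10.73  17.98]
```

View pics/side14.png

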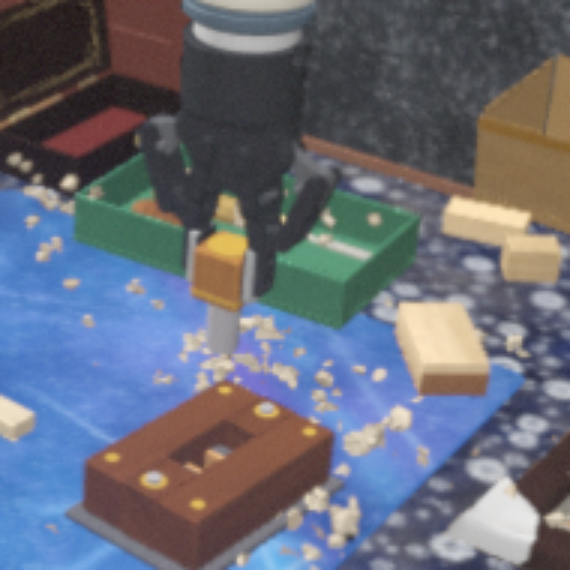

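View pics/w14.png

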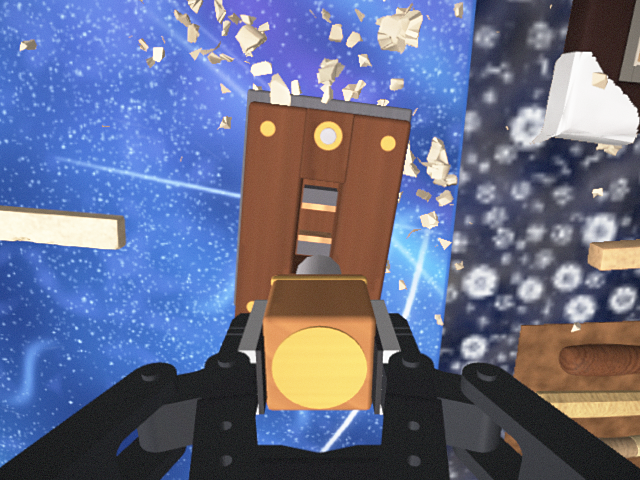

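Request:
{"op": "play_rows", "data": {
  "increments": [
    {"gripper":0,"offset":[-1.5,-0.4,0],"turn":0},
    {"gripper":0,"offset":[-3,-0.9,0],"turn":0},
    {"gripper":0,"offset":[-3.3,-1,0],"turn":0},
    {"gripper":0,"offset":[-3.3,-1,0],"turn":0},
    {"gripper":0,"offset":[-3.3,-1,0],"turn":0},
    {"gripper":0,"offset":[-3.3,-1,0],"turn":0},
    {"gripper":0,"offset":[-3.3,-1,0],"turn":0},
    {"gripper":0,"offset":[-3.3,-1,0],"turn":0},
    {"gripper":0,"offset":[-3.3,-1,0],"turn":0},
    {"gripper":0,"offset":[-3.3,-1,0],"turn":0},
    {"gripper":0,"offset":[-3,-0.9,0],"turn":0},
    {"gripper":0,"offset":[-2.5,-0.5,0],"turn":0}
  ]
}}

```text
time_s: 29.73
ee_pos: [0.5819, -0.3533, 0.1763]
tool_rot: [-2.211, -2.229, 0.002]
force: [0.8, 0.5, -1.0]
finger_gap: 0.0333
```

Request:
{"op": "play_rows", "data": {
  "increments": [
    {"gripper":0,"offset":[0,0,0.5],"turn":0},
    {"gripper":0,"offset":[0,0,1],"turn":0},
    {"gripper":0,"offset":[0,0,1],"turn":0},
    {"gripper":0,"offset":[0,0,0],"turn":0},
    {"gripper":0,"offset":[0,0,0],"turn":0}
  ]
}}

```text
time_s: 30.15
ee_pos: [0.5839, -0.3488, 0.1506]
tool_rot: [-2.206, -2.232, 0.001]
force: [-0.2, -0.9, -1.3]
finger_gap: 0.0328
```

```bash
python3 - <<'E'
from h import *
from scipy.spatial.transform import Rotation as R
s=telemetry.get_state();M=R.from_rotvec(s['tool_rot']).as_matrix();print(s['time_s'],s['ee_pos'],M.round(3),s['force'],s['torque'])
for n in ['side','scene']:
    f=grab(n);g=f['img'];x,y=(110,200) if n=='side' else (330,190)
    cv2.imwrite(f'pics/{n}15.png',cv2.resize(cv2.cvtColor(g,cv2.COLOR_RGB2BGR)[y:y+200,x:x+230],None,fx=3,fy=3))
E
```

```text
30.15 [ 0.58393818 -0.34875691  0.15056272] [[-0.012  1.    -0.003]
 [ 1.     0.012  0.002]
 [ 0.002 -0.003 -1.   ]] [-0.20520353 -0.91465681 -1.29592623] [-0.03475896 -0.06015399  0.01609289]
```

View pics/side15.png

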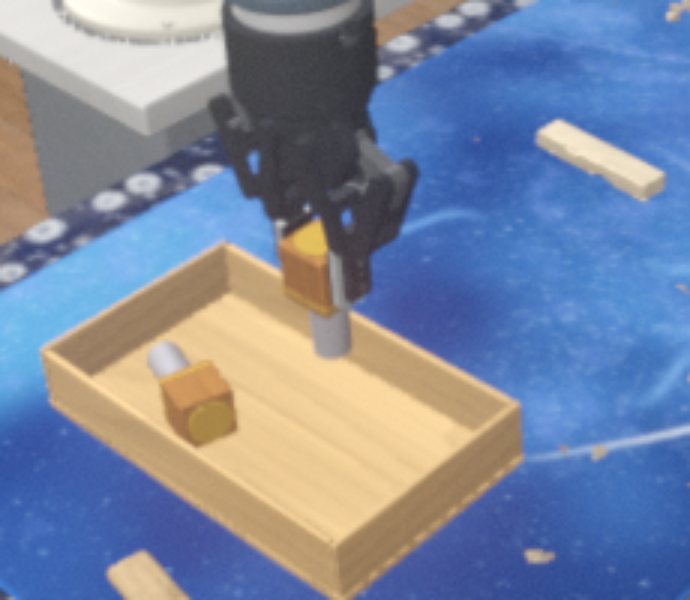

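View pics/scene15.png

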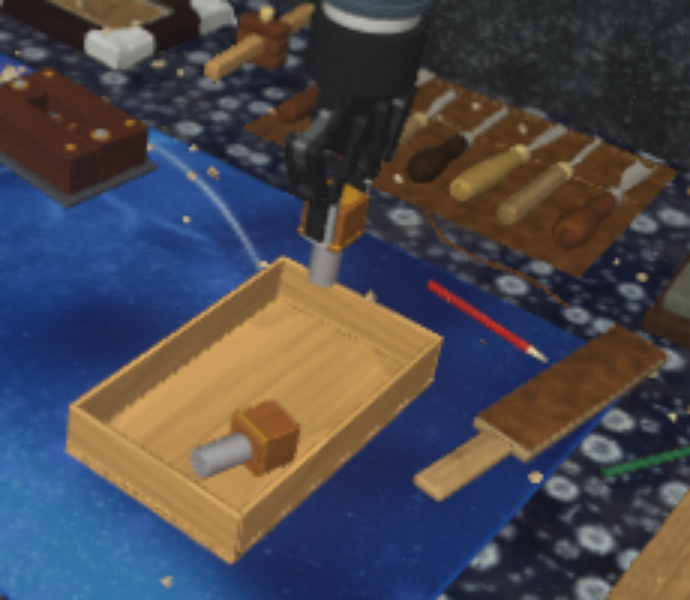

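Request:
{"op": "play_rows", "data": {
  "increments": [
    {"gripper":0,"offset":[0,0,1],"turn":0},
    {"gripper":0,"offset":[0,0,1.5],"turn":0},
    {"gripper":0,"offset":[0,0,1.5],"turn":0},
    {"gripper":0,"offset":[0,0,1.5],"turn":0},
    {"gripper":0,"offset":[0,0,1],"turn":0},
    {"gripper":0,"offset":[0,0,0.6],"turn":0},
    {"gripper":0,"offset":[0,0,0.4],"turn":0},
    {"gripper":0,"offset":[0,0,0.4],"turn":0},
    {"gripper":0,"offset":[0,0,0.2],"turn":0},
    {"gripper":0,"offset":[0,0,0],"turn":0},
    {"gripper":0,"offset":[0,0,0],"turn":0}
  ]
}}

```text
time_s: 31.17
ee_pos: [0.5845, -0.3506, 0.0725]
tool_rot: [2.209, 2.232, 0.0]
force: [0.6, -0.1, -1.4]
finger_gap: 0.0331
```

Request:
{"op": "play_rows", "data": {
  "increments": [
    {"gripper":0,"offset":[0,0,0.15],"turn":0},
    {"gripper":0,"offset":[0,0,0.15],"turn":0},
    {"gripper":0,"offset":[0,0,0.1],"turn":0},
    {"gripper":0,"offset":[0,0,0],"turn":0}
  ]
}}

```text
time_s: 31.5
ee_pos: [0.5841, -0.3503, 0.0675]
tool_rot: [-2.21, -2.233, 0.0]
force: [0.4, 0.4, -1.2]
finger_gap: 0.0332
```

Request:
{"op": "play_rows", "data": {
  "increments": [
    {"gripper":0,"offset":[0,0,0.15],"turn":0},
    {"gripper":0,"offset":[0,0,0.15],"turn":0},
    {"gripper":0,"offset":[0,0,0.1],"turn":0},
    {"gripper":0,"offset":[0,0,0],"turn":0}
  ]
}}

```text
time_s: 31.83
ee_pos: [0.5841, -0.3503, 0.0633]
tool_rot: [-2.209, -2.232, 0.0]
force: [-1.1, -0.6, -0.4]
finger_gap: 0.0332
```

Request:
{"op": "play_rows", "data": {
  "increments": [
    {"gripper":0,"offset":[0,0,0.1],"turn":0},
    {"gripper":0,"offset":[0,0,0.1],"turn":0},
    {"gripper":0,"offset":[0,0,0],"turn":0},
    {"gripper":0,"offset":[0,0,0],"turn":0}
  ]
}}

```text
time_s: 32.17
ee_pos: [0.5842, -0.3504, 0.0617]
tool_rot: [-2.21, -2.233, 0.0]
force: [0.6, -0.3, -0.7]
finger_gap: 0.0333
```

Request:
{"op": "play_rows", "data": {
  "increments": [
    {"gripper":0,"offset":[0,0,0.1],"turn":0},
    {"gripper":0,"offset":[0,0,0.05],"turn":0},
    {"gripper":0,"offset":[0,0,0],"turn":0},
    {"gripper":0,"offset":[0,0,0],"turn":0}
  ]
}}

```text
time_s: 32.5
ee_pos: [0.5842, -0.3504, 0.0602]
tool_rot: [-2.21, -2.233, 0.0]
force: [0.5, 1.2, -1.4]
finger_gap: 0.0336
```

Request:
{"op": "play_rows", "data": {
  "increments": [
    {"gripper":0,"offset":[0,0,0.08],"turn":0},
    {"gripper":0,"offset":[0,0,0.05],"turn":0},
    {"gripper":0,"offset":[0,0,0],"turn":0},
    {"gripper":0,"offset":[0,0,0],"turn":0}
  ]
}}

```text
time_s: 32.83
ee_pos: [0.5842, -0.3504, 0.0589]
tool_rot: [-2.21, -2.233, 0.0]
force: [-0.3, -0.0, -2.8]
finger_gap: 0.0333
```

```bash
python3 - <<'E'
from h import *
s=telemetry.get_state();print(s['time_s'],s['ee_pos'],s['force'],s['torque'])
for n in ['side']:
    f=grab(n);g=f['img'];x,y=(110,230) if n=='side' else (330,190)
    cv2.imwrite(f'pics/{n}16.png',cv2.resize(cv2.cvtColor(g,cv2.COLOR_RGB2BGR)[y:y+150,x:x+200],None,fx=4,fy=4))
E
```

```text
32.8333 [ 0.58420236 -0.35036692  0.05888354] [-0.27352736 -0.00828102 -2.83268698] [-0.04320354  0.0007062  -0.02021172]
```

View pics/side16.png

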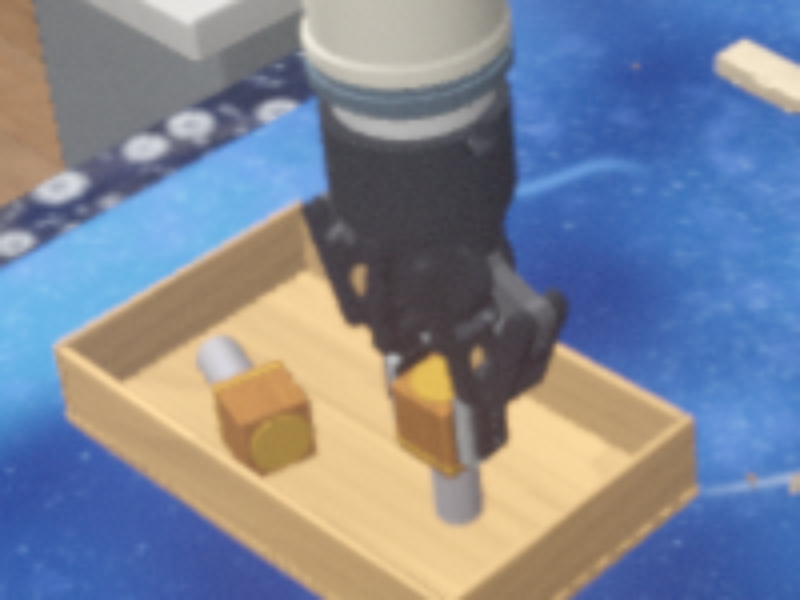

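Request:
{"op": "play_rows", "data": {
  "increments": [
    {"gripper":0,"offset":[0,0,0.06],"turn":0},
    {"gripper":0,"offset":[0,0,0],"turn":0},
    {"gripper":0,"offset":[0,0,0],"turn":0}
  ]
}}

```text
time_s: 33.13
ee_pos: [0.5843, -0.3505, 0.0586]
tool_rot: [2.21, 2.233, 0.0]
force: [-0.2, -0.5, -0.3]
finger_gap: 0.0333
```

Request:
{"op": "play_rows", "data": {
  "increments": [
    {"gripper":0,"offset":[0,0,0.06],"turn":0},
    {"gripper":0,"offset":[0,0,0],"turn":0},
    {"gripper":0,"offset":[0,0,0],"turn":0}
  ]
}}

```text
time_s: 33.38
ee_pos: [0.5843, -0.3505, 0.0585]
tool_rot: [2.209, 2.232, 0.0]
force: [-1.9, 1.4, 3.6]
finger_gap: 0.0335
```

It has touched down: z has stopped changing and the force has turned to +3.6 N. I'll open gently.

Request:
{"op": "play_rows", "data": {
  "increments": [
    {"gripper":0.41,"offset":[0,0,-0.05],"turn":0},
    {"gripper":0.45,"offset":[0,0,0],"turn":0},
    {"gripper":0.5,"offset":[0,0,0],"turn":0},
    {"gripper":0.6,"offset":[0,0,0],"turn":0},
    {"gripper":0.7,"offset":[0,0,0],"turn":0},
    {"gripper":0.8,"offset":[0,0,0],"turn":0},
    {"gripper":0.8,"offset":[0,0,0],"turn":0}
  ]
}}

```text
time_s: 33.97
ee_pos: [0.5842, -0.3504, 0.0582]
tool_rot: [-2.21, -2.233, 0.0]
force: [-1.5, -0.6, -0.0]
finger_gap: 0.0682
```

Request:
{"op": "play_rows", "data": {
  "increments": [
    {"gripper":0.8,"offset":[0,0,-0.3],"turn":0},
    {"gripper":0.8,"offset":[0,0,-0.6],"turn":0},
    {"gripper":0.8,"offset":[0,0,-1],"turn":0},
    {"gripper":0.8,"offset":[0,0,-1.5],"turn":0},
    {"gripper":0.8,"offset":[0,0,-2],"turn":0},
    {"gripper":0.8,"offset":[0,0,-3],"turn":0},
    {"gripper":0.8,"offset":[0,0,-3],"turn":0},
    {"gripper":0.8,"offset":[0,0,-3],"turn":0},
    {"gripper":0.8,"offset":[0,0,-2],"turn":0},
    {"gripper":0.8,"offset":[0,0,-1],"turn":0},
    {"gripper":0.8,"offset":[0,0,0],"turn":0}
  ]
}}

```text
time_s: 34.88
ee_pos: [0.585, -0.3509, 0.2371]
tool_rot: [2.205, 2.228, 0.002]
force: [0.1, 0.6, 0.4]
finger_gap: 0.0683
```

```bash
python3 - <<'E'
from h import *
s=telemetry.get_state();print(s['time_s'],s['ee_pos'],s['force'],s['torque'])
for n in ['side','scene','wrist']: grab(n,n+'17.png')
E
```

```text
34.8833 [ 0.58502588 -0.35089128  0.23705259] [0.10758085 0.64328728 0.36064138] [ 0.05092902 -0.00574889  0.03221574]
```

View pics/side17.png

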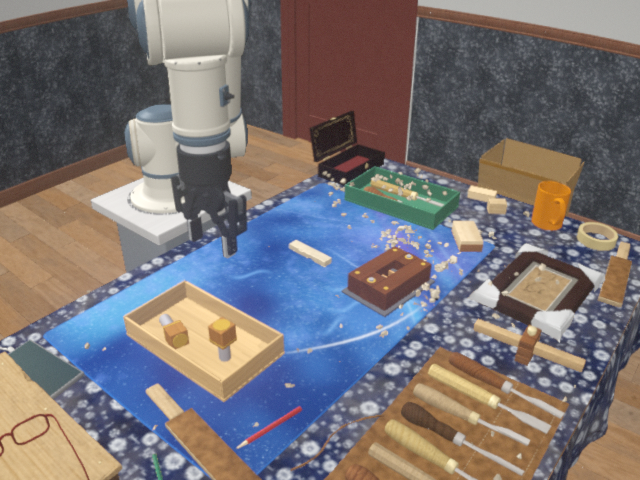

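View pics/scene17.png

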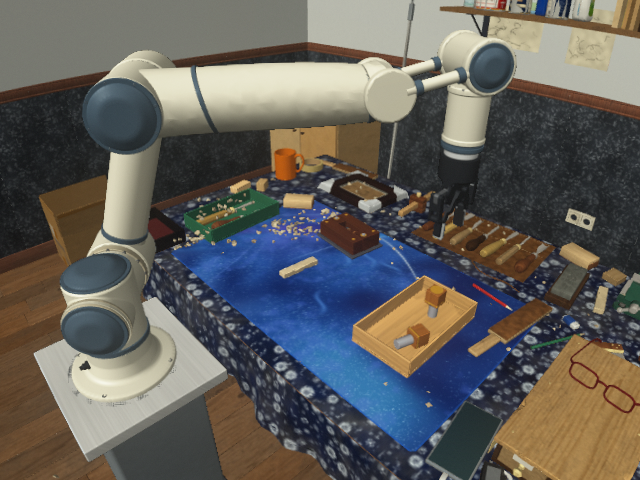

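View pics/wrist17.png

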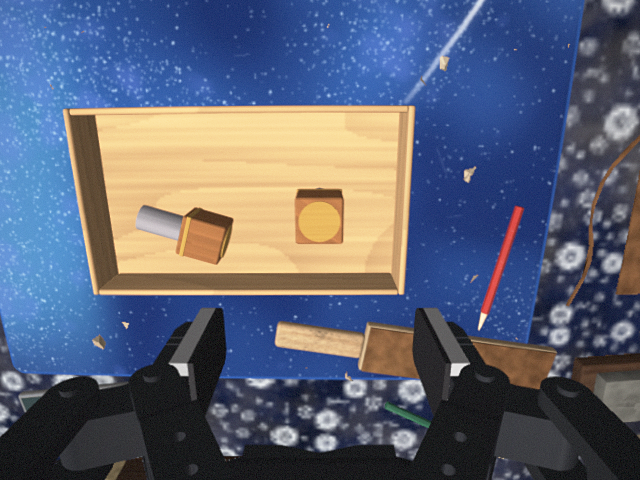

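The dog stands upright inside the wooden tray at wrist pixel (319,218), clear of the loose dog at (185,232). The tools are in the green tray and the holder block is down. The sanding block and offcut haven't moved, so I'm handing in.

```bash
python3 -c "
from h import *
print(ctrl.hand_in())"
```

```text
the job is handed in; nothing more can be done
None
```

The job is done and handed in at about 35 s of the 72 s allowed; the hand-in reports no verdict.

- **Carving tools:** I laid the chisel and then the gouge side by side in the green tray. A look from above showed both fully inside, clear of the walls.
- **Bench dog:** I worked it out with ±0.45 rad twists, rising about 3.3 mm per radian. The vertical pull read at most 7 N at the end of each swing. The jaws let go a little past 20 mm of rise, and in every picture the holder block stayed down on its base.
- **Placing the dog:** It is set down standing on its foot in the wooden tray. The arm moves only with the tool pointing down, so I could not lay it flat, and its head stands above the tray rim. In the final pictures it was upright and clear of the loose dog.
- **Last checks:** The gripper was clear of everything, and the offcut and sanding block looked unmoved.
- **Disagreements:** The scene and side cameras differed by up to about 15 mm at far points. I relied on close wrist-camera views for the gouge and dog grasps and for locating the green tray. The chisel grasp used wrist and side readings, which agreed to about 3 mm. The wooden tray came from the scene and side views, which agreed to about 5 mm.

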